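# Seat the ink cup and hold the pad printer's cup carriage out at the line

## Task

Get the pad printer ready for picking up the picture: turn the clean ink cup over and set it mouth-down on the printing plate, inside the fork of the cup carriage while the carriage is at home, and let go of it - set it down, do not drop it. Then draw the spring-return carriage out by its bar handle, bringing the cup along, until the carriage's pointer stands at the line on the white strip, and finish while still holding the handle there, because the carriage springs back if it is let go. Leave the ink tub, the tape roll and the spray can on the bench where they stand.

Things in the scene. Friction and masses are not known exactly. Their poses are not given: they have to be found in the camera images.
- press: Pad printer fixed to the bench; grey base 340 x 540 mm, 18 mm thick (press x -130 to +210, y -90 to +450 mm). Origin on the bench top directly below the etched picture; +z up; -x is the operator's side and the way the cup carriage is pulled. Guide rods along x at y +-72 mm with end blocks up to z 52 mm; a spring cartridge lies behind the bed (x 90 to 200 mm, up to z 69 mm).
- picture (a point): Centre of the small etched picture on the steel printing plate, on the plate's flat top, 50 mm above the bench; axes as the press. Plate 160 x 92 mm (press x -92 to +68 mm) on an aluminium bed 100 mm wide (x -96 to +72 mm). At home the carriage's fork lies around this point.
- column_top (a point): Top of the printer's column, 293 mm above the bench, 34 mm thick (a collar 56 mm wide near the top), at press x 20, y 180 mm. The swing arm, with the pad, is fixed, parked towards the press's +y over the print nest (x 40, y 360 mm), away from the plate. An obstacle to avoid.
- carriage: Dark steel cup carriage on the press's guide rods; slides 80 mm along the press's -x between solid stops. A spring drives it home (3.6 N at home, 11 N at the line, plus 1 N friction). Origin: centre of its fork at the plate's height; axes as the press; at home it lies 50 mm above the press origin. Bearing blocks start 60 mm to each y side and reach 13 mm above the plate.
- fork (a point): Centre of the carriage's fork, where the cup belongs, at plate height (same point as the carriage's origin). The fork is a pocket open at both y sides: a front and a rear cross bar across x (inner faces 31 mm from the centre, outer 41 mm) with angled jaws, 4 to 16 mm above the plate. It leaves 3 mm play around the cup.
- handle (a point): Centre of the carriage's bar handle: round bar 14 mm thick, 92 mm long along y, 148 mm before the fork's centre (-x), 60 mm above the bench. Two legs 8 mm thick, 38 mm to each side of its middle, lead back to the fork at the same height. At home the bed's front edge is 52 mm behind the bar; the 18 mm high base ends 18 mm behind it. Axes as the carriage.
- pointer (a point): Tip of the carriage's pointer, a small dark finger over the white strip on the press's -y side, 52 mm above the bench. Moves with the carriage.
- mark (a point): The dark line across the white strip of the press, 52 mm above the bench; axes as the press. With the carriage at home the pointer stands 60 mm behind it (+x); at x = 0 in this frame the pointer is at the line.
- cup: Loose ink cup: straight round aluminium cup, outer diameter 56 mm, 44 mm tall, wall 4 mm, bottom 6 mm, with a white ceramic ring of the same diameter as its rim; about 0.16 kg. Starts mouth-up on the bench. Origin: centre of the outer face of the closed bottom; +z points from bottom to mouth (up at the start, down when mouth-down).
- cup_mouth (a point): Centre of the cup's mouth, in the plane of the rim, 44 mm from the bottom; axes as the cup.
- tub: Black ink tub with a red lid, 106 mm across, 102 mm tall; origin under its centre. Bystander.
- tape_roll: Roll of masking tape lying flat, 100 mm across, 25 mm tall; origin under its centre. Bystander.
- spray_can: Spray can, 52 mm across, 155 mm tall; origin under its centre. Bystander.
Things that resemble listed ones, but are neither listed nor needed, are in the scene too. Several things have the shape of the cup; the one meant has the colours described above.

How it is judged:
On the way:
1. the cup stands mouth-down on the plate inside the fork, let go, with the carriage at home (angle between cup's own z axis and vertical above 3.05 rad and horizontal distance between cup_mouth and carriage below 0.007 m and z of cup_mouth in the frame of press between 0.046 and 0.0535 m and x of pointer in the frame of mark above 0.053 m and contact force between the fingers and cup below 0.1 N and linear speed of cup below 0.02 m/s), for 0.2 s.
At the end, for the whole second after the job is handed in: The pointer stands within 4 mm of the line and still, the fingers holding the handle against the spring (more than 4 N on the carriage); the cup stands flat and mouth-down on the plate inside the fork (centre within 7 mm of the fork's), untouched by the robot (x of pointer in the frame of mark between -0.004 and 0.004 m and linear speed of carriage below 0.01 m/s and contact force between the fingers and carriage above 4 N and angle between cup's own z axis and vertical above 3.05 rad and horizontal distance between cup_mouth and carriage below 0.007 m and z of cup_mouth in the frame of press between 0.046 and 0.0535 m and contact force between each of the arm, the fingers and cup below 0.1 N); the arm keeps its last pose, push and grip.
It fails at once if the cup is dropped or knocked (faster than 0.7 m/s while not held) (linear speed of cup above 0.7 m/s and contact force between the fingers and cup below 0.1 N).
It fails at once if the ink tub, tape roll or spray can is moved by more than 30 mm or tipped (distance of any of tub, tape_roll, spray_can from where it was at the start of the episode above 0.03 m or angle between any of tub, tape_roll, spray_can's own z axis and vertical above 0.4 rad).
It also fails if it takes over 64 s, if anything falls off the work surface, if the arm or the gripper's body presses on something with over 40 N, if the wrist force passes 120 N, or if a joint passes its speed limit or range.

## Robot

A 6-joint arm with a two-finger parallel gripper is mounted at the origin on the work surface. World frame = base frame: x ahead of the robot, y to its left, z up, the work surface at z = 0. Lengths are in m, angles in rad, forces in N, time in s.
With the tool pointing down it reaches from about 0.275 to 0.85 m from the base axis. Payload 19 kg.
Tool frame: the origin (TCP) lies midway between the tips of the shut fingers; the grasp point (between the pads) lies 19 mm behind it; z points along the fingers, y is the line along which they close (so a half turn about z gives the same grasp; the last joint's range is limited). The gripper opens to 85 mm and grips with 20 to 120 N. Pads are 22 mm wide; open, the fingers measure 114 mm over their backs; the gripper's body (76 mm by 85 mm) begins 54 mm behind the grasp point. The pads swing forward as they close: fully open they stand 13 mm farther back than shut.
Start: joints at [-1.433, 0.15, 1.437, -0, 1.554, -0.134], TCP at [0.154, -0.554, 0.231] pointing down, gripper open.
Joint ranges: [-2.8, 2.8], [-0.68, 2.1], [0.12, 2.68], [-1.39, 4.53], [0.16, 2.79], [-2.81, 2.81]. Speed limits (rad/s): [1.89, 1.89, 2.22, 3.01, 3.01, 3.01].

## Interface

Orientations are given as [roll, pitch, yaw] about the fixed x, y, z axes, in that order (R = Rz(yaw) Ry(pitch) Rx(roll)).
In Python, from workcell import r, vision gives the robot as it stands.
- The arm moves only by the tool arm_command, never from a script. Its argument "targets" is a list of rows, each an object of numbers: "jaw": the opening, from 0 (shut) to 1 (fully open); "tx", "ty", "tz": the shift along the tool's x, y, z scaled (see below); "rx", "ry", "rz": the turn, a rotation vector about the tool's x, y, z scaled (see below). A call has 1 to 10 rows; each row shifts and turns the commanded pose from where the row before left it, along the tool's axes as they then stand; what a row does not reach is not made up. The controller multiplies each number of a shift by 20 mm and each number of a turn by 180 degrees. A row lasts 1/12 s, in which the tool goes at most 41.7 mm and 7.16 degrees, less where a joint would pass 70% of its speed; a pose out of reach is approached as far as the arm can. A call with a number of a shift or a turn outside -1 to 1 is refused whole. A call with a gripper value outside its range is refused whole. The fingers move at their own pace and stop on an object; "newtons" is the grip in N (left out, the last holds). Time passes only in rows, so rows that do not move let the fingers close. It gives the time, the measured TCP pose, the force, the opening and the grip force at its end, in the units of the state.
- r.get_obs(): the state, without advancing time (a new reading comes with each control period).
- vision.capture(name): name is "scene" or "top" or "wrist"; returns a dict with "color" (420x560x3 uint8, red, green, blue), "z_map" (420x560 float32, m along the optical axis (not along the pixel's ray), 0 where there is no reading), "fovy" (degrees; the focal length in pixels is half the picture's height over the tangent of half this angle, whatever the lens; pixels are square), "cx", "cy" (the principal point, pixels), "camera_from_world" (4x4, takes a point from world to camera coordinates); the wrist camera has in their place "T_tool_cam" (4x4, takes a point from camera to tool coordinates, whose origin is the TCP and whose axes are the flange's). Camera axes: x right, y up, looking along -z (the intrinsics and any distortion apply to the point x, -y, -z); pixel columns grow to the right and rows downward; lengths in m; the calibration is good to about 2 mm. The wrist camera is an equidistant fisheye: a pixel r from the principal point sees the ray r / f radians off the axis. A picture is of the moment at which its call begins: read the wrist's pose just before it.
- r.finish_job(): hands the job in; it is judged then, once.
The state is a dict: "time": time; "joint_pos": joint angles; "qd": joint speeds; "tau": joint torques, N m; "ee_pos": TCP position; "tcp_rot": TCP orientation; "contact_force": force on the tool from outside, world axes, zero at the start; "ft_torque": the same for the moment, N m; "gripper_width": opening from 0.0 (shut) to 1.0 (fully open); "finger_force": force on a finger pad.
Only numpy, scipy, OpenCV 4.12 (cv2) and the standard library are available. Lean on these libraries where they do the work, as an engineer would, in place of code of your own. Each camera call takes 0.05 s, during which the arm holds its last target. There are 200 camera calls.

## Working session

There is one attempt and no reset: what is moved stays moved. The work goes in short steps, Python scripts to look and compute and a tool call to move; the robot and the scene stay as the last step left them, time stands still between calls to the robot, and variables do not carry over. Pictures are saved under pics/ and viewed, at most 10 in all, crops included, and the job is handed in when it is done.

Besides the shell and the picture viewer there is one more tool, called after "Emit:" by a JSON object that holds its "api" and its "payload". arm_command: Moves the arm, as the interface text tells. Shifts and turns lie within -1 to 1; 1 stands for 20 mm of shift or 180 degrees of turn. Its arguments: {"type":"object","properties":{"targets":{"type":"array"},"newtons":{"type":"number"}},"required":["targets"]}

```bash
mkdir -p pics; ls
python3 - <<'E'
from workcell import r, vision
import cv2,numpy as np,pickle
print(r.get_obs())
d={}
for n in ("scene","top"):
    c=vision.capture(n); d[n]=c
    cv2.imwrite(f"pics/{n}0.png",c["color"][:,:,::-1]); print(n,c["fovy"],c["cx"],c["cy"],c["camera_from_world"].round(3).tolist(),{k for k in c})
pickle.dump(d,open("cap0.pkl","wb"))
E
```

```text
pics
{'time': 0.0, 'joint_pos': array([-1.43299134e+00,  1.50983924e-01,  1.43802869e+00,  8.51474893e-06,
        1.55379809e+00, -1.34028291e-01]), 'qd': array([ 5.45037115e-04,  5.15018590e-04, -5.98569117e-04,  8.41701528e-05,
       -1.12429630e-04,  1.06369346e-03]), 'tau': array([ 3.29382437e-04, -7.13046312e+01, -5.70862126e+01, -4.36217624e-05,
        9.09030583e-03,  3.03525985e-05]), 'ee_pos': array([ 0.15432006, -0.553649  ,  0.23067781]), 'tcp_rot': array([-3.14038666e+00, -1.71202088e-04,  2.71833028e-01]), 'contact_force': array([-0.94137421, -0.49655213,  0.08224045]), 'ft_torque': array([ 0.01565298, -0.01653891, -0.00406553]), 'finger_force': 0.0, 'gripper_width': 0.9982504104732023}
scene 46.158505203351005 280.56653237027075 214.03107896856375 [[0.396, 0.918, 0.014, -0.177], [-0.553, 0.226, 0.802, 0.126], [0.733, -0.325, 0.598, -1.777], [0.0, 0.0, 0.0, 1.0]] {'z_map', 'color', 'fovy', 'cx', 'camera_from_world', 'cy'}
top 48.349953911488 281.8593827291263 203.5102509625031 [[0.003, -1.0, 0.002, -0.053], [0.994, 0.003, 0.109, -0.526], [-0.109, 0.002, 0.994, -1.614], [0.0, 0.0, 0.0, 1.0]] {'z_map', 'color', 'fovy', 'cx', 'camera_from_world', 'cy'}
```

View pics/scene0.png

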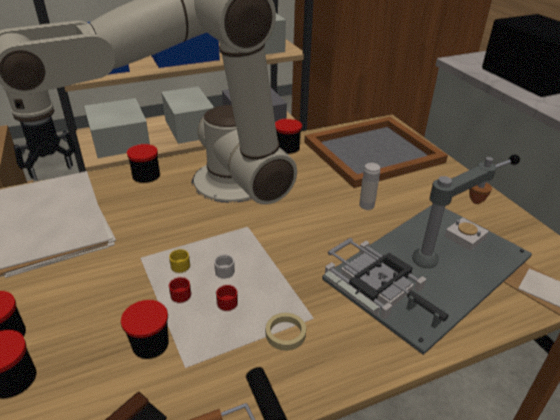

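View pics/top0.png

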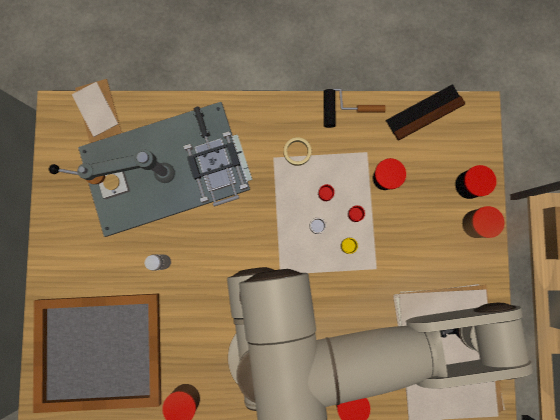

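The top view shows these cup-shaped candidates: red (326,192), red (356,214), silver with white rim (317,226) and gold (348,246). In the scene view silver is at (225,266). I choose the silver one and will check it in a crop. The press is at about (165,168) in the top view, with the fork at about (217,165) and the handle bar at about (222,198).

```bash
cat > h.py <<'E'
import numpy as np,cv2
from scipy.spatial.transform import Rotation as R
def ray(c,uv,z,tool=None):
    """pixels -> points on plane at height z (world)"""
    uv=np.atleast_2d(np.asarray(uv,float)); H=c["color"].shape[0]
    f=H/2/np.tan(np.radians(c["fovy"])/2)
    x=(uv[:,0]-c["cx"])/f; y=(uv[:,1]-c["cy"])/f
    if tool is None:
        T=np.linalg.inv(c["camera_from_world"]); d=np.c_[x,-y,-np.ones(len(x))]
    else:
        T=tool@c["T_tool_cam"]; t=np.hypot(x,y); s=np.where(t>1e-9,np.sin(t)/np.maximum(t,1e-9),1)
        d=np.c_[x*s,-y*s,-np.cos(t)]
    d=d@T[:3,:3].T; o=T[:3,3]
    return o+d*((z-o[2])/d[:,2])[:,None]
def toolT(o):
    T=np.eye(4);T[:3,:3]=R.from_euler("xyz",o["tcp_rot"]).as_matrix();T[:3,3]=o["ee_pos"];return T
E
python3 - <<'E'
from h import *; import pickle
d=pickle.load(open("cap0.pkl","rb")); c=d["top"]; im=c["color"]
hsv=cv2.cvtColor(im,cv2.COLOR_RGB2HSV)
a=im[218:236,308:328]; cv2.imwrite("pics/crop1.png",np.hstack([cv2.resize(im[90:250,70:260][:,:,::-1],None,fx=2.5,fy=2.5,interpolation=2),cv2.resize(im[175:265,300:380][:,:,::-1],(300,400),interpolation=2)]))
# base
m=((hsv[...,0]>70)&(hsv[...,0]<125)&(hsv[...,1]>20)&(hsv[...,2]<140)).astype(np.uint8); m[:95]=0;m[245:]=0;m[:,:70]=0;m[:,260:]=0
m=cv2.morphologyEx(m,cv2.MORPH_OPEN,np.ones((3,3)))
cs=max(cv2.findContours(m,0,2)[0],key=cv2.contourArea)
b=cv2.boxPoints(cv2.minAreaRect(cs)); print(b); P=ray(c,b,0.018); print(P.round(4)); print([np.linalg.norm(P[i]-P[i-1]).round(4) for i in range(4)],P.mean(0))
# heights
zm=c["z_map"]; 
def pt(u,v):
    p=ray(c,(u,v),0); T=np.linalg.inv(c["camera_from_world"]);o=T[:3,3]; f=210/np.tan(np.radians(c["fovy"]/2)); z=zm[v,u]
    return (T@np.array([(u-c["cx"])/f*z,-(v-c["cy"])/f*z,-z,1]))[:3].round(3)
for n,u,v in [("cup",317,226),("cupL",311,226),("fork",217,163),("bar",222,198),("can",157,262),("tape",286,153),("tub",390,174),("column",145,160)]: print(n,pt(u,v))
# silver cup circle
s=im[215:240,305:330].astype(int); mm=((s.max(2)-s.min(2)<25)&0|0)
g=((hsv[...,0]>90)&(hsv[...,0]<135)&(hsv[...,1]>25)).astype(np.uint8); print(hsv[226,304:332].tolist())
E
```

```text
[[212.99998 191.     ]
 [230.39998 185.20001]
 [233.09999 193.30002]
 [215.7     199.1    ]]
[[0.5716 0.1926 0.018 ]
 [0.5926 0.1312 0.018 ]
 [0.5636 0.1212 0.018 ]
 [0.5428 0.1825 0.018 ]]
[np.float64(0.0306), np.float64(0.0648), np.float64(0.0306), np.float64(0.0647)] [0.56764611 0.15686038 0.018     ]
cup [ 0.449 -0.176  0.005]
cupL [ 0.449 -0.155  0.007]
fork [0.667 0.176 0.044]
bar [0.548 0.161 0.009]
can [0.324 0.348 0.153]
tape [ 0.708 -0.066  0.026]
tub [ 0.619 -0.416  0.107]
column [0.627 0.357 0.29 ]
[[14, 38, 189], [16, 39, 188], [17, 38, 189], [16, 39, 192], [16, 38, 189], [17, 36, 142], [16, 23, 167], [170, 4, 181], [116, 11, 179], [120, 10, 178], [127, 13, 180], [116, 11, 179], [127, 13, 178], [120, 11, 181], [124, 11, 178], [127, 13, 179], [113, 13, 178], [128, 12, 176], [128, 11, 178], [132, 8, 159], [165, 5, 100], [11, 18, 160], [14, 32, 189], [16, 39, 185], [15, 39, 184], [17, 41, 181], [16, 40, 185], [14, 38, 183]]
```

View pics/crop1.png

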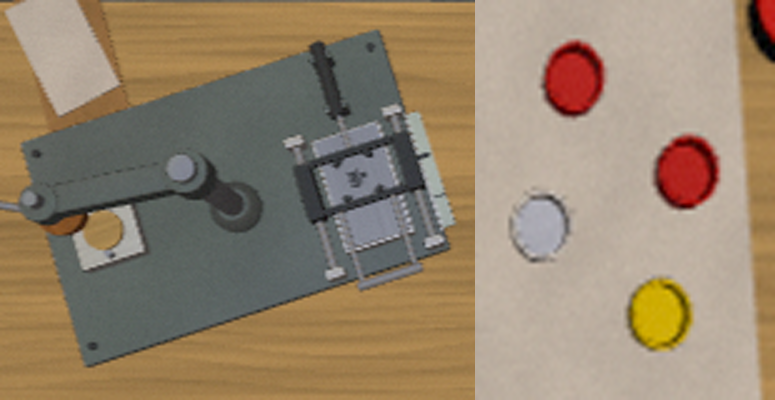

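The crop confirms it: the silver cup with a white rim is at top px (317,226), and it is mouth-up because the depth inside is 5 mm. The base corners in top px are about (222,102), (249,189), (105,236) and (79,147). Next I'll compute coarse poses.

```bash
cat >> h.py <<'E'
def fit2d(A,B):
    "rigid yaw+shift taking model A (n,2) to world B (n,2)"
    a,b=A-A.mean(0),B-B.mean(0)
    th=np.arctan2((a[:,0]*b[:,1]-a[:,1]*b[:,0]).sum(),(a*b).sum()); c,s=np.cos(th),np.sin(th); M=np.array([[c,-s],[s,c]])
    t=B.mean(0)-M@A.mean(0); return th,t,np.linalg.norm(A@M.T+t-B,axis=1)
def go(o,pos,Rg):
    "shift/turn in tool axes and command units"
    T=toolT(o); print("shift units",(T[:3,:3].T@(np.asarray(pos)-T[:3,3])/.02).round(2),"turn units",((R.from_matrix(T[:3,:3]).inv()*Rg).as_rotvec()/np.pi).round(3))
E
python3 - <<'E'
from h import *; import pickle
from workcell import r
d=pickle.load(open("cap0.pkl","rb")); c=d["top"]; im=c["color"]
P=ray(c,[(222,102),(249.2,189.2),(105.2,236.4),(78.8,147.2)],.018)[:,:2]
th,t,e=fit2d(np.array([[.21,-.09],[-.13,-.09],[-.13,.45],[.21,.45]]),P); print("press",th,t,e)
hsv=cv2.cvtColor(im,cv2.COLOR_RGB2HSV)
g=((hsv[...,1]<20)).astype(np.uint8); g[:215]=0;g[238:]=0;g[:,:304]=0;g[:,330:]=0
k=max(cv2.findContours(g,0,2)[0],key=cv2.contourArea); (u,v),rad=cv2.minEnclosingCircle(k); print(u,v,rad)
p=ray(c,(u,v),.044)[0]; print("cup",p)
a=np.radians(-15); Rg=R.from_euler("xyz",[np.pi,0,a])
go(r.get_obs(),[p[0]-.06,p[1]+.02,.25],Rg)
from workcell import vision
w=vision.capture("wrist"); print(w["T_tool_cam"].round(3),w["fovy"],w["cx"],w["cy"])
E
```

```text
press 0.32034911371918545 [0.67213193 0.18492598] [0.00302095 0.00591371 0.00472905 0.00277196]
317.5 225.0 7.566473007202148
cup [ 0.45035443 -0.17519931  0.044     ]
shift units [ 16.72 -16.03  -0.94] turn units [-0.    0.    0.17]
[[-0.001  0.949  0.316  0.081]
 [ 1.     0.     0.002  0.001]
 [ 0.001  0.316 -0.949 -0.144]
 [ 0.     0.     0.     1.   ]] 65.70646984690485 281.12783302008194 206.5112633663447
```

Emit:
{"api": "arm_command", "payload": {"targets": [{"tx": 0.98,"ty": -0.94,"tz": -0.05,"jaw": 1},{"tx": 0.98,"ty": -0.94,"tz": -0.05},{"tx": 0.98,"ty": -0.94,"tz": -0.05},{"tx": 0.98,"ty": -0.94,"tz": -0.05},{"tx": 0.98,"ty": -0.94,"tz": -0.05},{"tx": 0.98,"ty": -0.94,"tz": -0.05},{"tx": 0.98,"ty": -0.94,"tz": -0.05},{"tx": 0.98,"ty": -0.94,"tz": -0.05},{"tx": 0.98,"ty": -0.94,"tz": -0.05}]}}

```text
schema error: expected keys jaw, tx, ty, tz, rx, ry, rz
```

Emit:
{"api": "arm_command", "payload": {"targets": [{"tx": 0.98,"ty": -0.94,"tz": -0.05},{"tx": 0.98,"ty": -0.94,"tz": -0.05},{"tx": 0.98,"ty": -0.94,"tz": -0.05},{"tx": 0.98,"ty": -0.94,"tz": -0.05},{"tx": 0.98,"ty": -0.94,"tz": -0.05},{"tx": 0.98,"ty": -0.94,"tz": -0.05},{"tx": 0.98,"ty": -0.94,"tz": -0.05},{"tx": 0.98,"ty": -0.94,"tz": -0.05},{"rz": -0.039}]}}

```text
schema error: expected keys jaw, tx, ty, tz, rx, ry, rz
```

Emit:
{"api": "arm_command", "payload": {"targets": [{"rz": -0.039},{"rz": -0.039},{"rz": -0.039},{"rz": -0.039},{"rz": -0.039},{"rz": -0.039},{"rz": -0.039},{"rz": -0.039},{"rz": -0.039},{"rz": -0.039}]}}

```text
schema error: expected keys jaw, tx, ty, tz, rx, ry, rz
```

Emit:
{"api": "arm_command", "payload": {"targets": [{"rz": -0.039},{"rz": -0.039},{"rz": -0.039},{"rz": -0.039},{"rz": -0.039},{"rz": -0.039},{"rz": -0.039},{"rz": -0.039},{"rz": -0.039},{"rz": -0.039}]}}

```text
schema error: expected keys jaw, tx, ty, tz, rx, ry, rz
```

Emit:
{"api": "arm_command", "payload": {"targets": [{"jaw": 1,"tx": 0.98,"ty": -0.94,"tz": -0.05,"rx": 0,"ry": 0,"rz": 0},{"jaw": 1,"tx": 0.98,"ty": -0.94,"tz": -0.05,"rx": 0,"ry": 0,"rz": 0},{"jaw": 1,"tx": 0.98,"ty": -0.94,"tz": -0.05,"rx": 0,"ry": 0,"rz": 0},{"jaw": 1,"tx": 0.98,"ty": -0.94,"tz": -0.05,"rx": 0,"ry": 0,"rz": 0},{"jaw": 1,"tx": 0.98,"ty": -0.94,"tz": -0.05,"rx": 0,"ry": 0,"rz": 0},{"jaw": 1,"tx": 0.98,"ty": -0.94,"tz": -0.05,"rx": 0,"ry": 0,"rz": 0},{"jaw": 1,"tx": 0.98,"ty": -0.94,"tz": -0.05,"rx": 0,"ry": 0,"rz": 0},{"jaw": 1,"tx": 0.98,"ty": -0.94,"tz": -0.05,"rx": 0,"ry": 0,"rz": 0},{"jaw": 1,"tx": 0.98,"ty": -0.94,"tz": -0.05,"rx": 0,"ry": 0,"rz": 0}]}}

```text
time: 0.9
ee_pos: [0.2792, -0.3423, 0.2402]
tcp_rot: [-3.141, 0.0, 0.272]
contact_force: [0.9, -0.4, 1.1]
gripper_width: 0.998
finger_force: 0.0
```

Emit:
{"api": "arm_command", "payload": {"targets": [{"jaw": 1,"tx": 0.98,"ty": -0.94,"tz": -0.05,"rx": 0,"ry": 0,"rz": 0},{"jaw": 1,"tx": 0.98,"ty": -0.94,"tz": -0.05,"rx": 0,"ry": 0,"rz": 0},{"jaw": 1,"tx": 0.98,"ty": -0.94,"tz": -0.05,"rx": 0,"ry": 0,"rz": 0},{"jaw": 1,"tx": 0.98,"ty": -0.94,"tz": -0.05,"rx": 0,"ry": 0,"rz": 0},{"jaw": 1,"tx": 0.98,"ty": -0.94,"tz": -0.05,"rx": 0,"ry": 0,"rz": 0},{"jaw": 1,"tx": 0.98,"ty": -0.94,"tz": -0.05,"rx": 0,"ry": 0,"rz": 0},{"jaw": 1,"tx": 0.98,"ty": -0.94,"tz": -0.05,"rx": 0,"ry": 0,"rz": 0},{"jaw": 1,"tx": 0.98,"ty": -0.94,"tz": -0.05,"rx": 0,"ry": 0,"rz": 0},{"jaw": 1,"tx": 0,"ty": 0,"tz": 0,"rx": 0,"ry": 0,"rz": -0.039}]}}

```text
time: 1.65
ee_pos: [0.3909, -0.1534, 0.2485]
tcp_rot: [-3.141, -0.001, 0.389]
contact_force: [0.1, -1.4, 0.7]
gripper_width: 0.998
finger_force: 0.0
```

Emit:
{"api": "arm_command", "payload": {"targets": [{"jaw": 1,"tx": 0,"ty": 0,"tz": 0,"rx": 0,"ry": 0,"rz": -0.039},{"jaw": 1,"tx": 0,"ty": 0,"tz": 0,"rx": 0,"ry": 0,"rz": -0.039},{"jaw": 1,"tx": 0,"ty": 0,"tz": 0,"rx": 0,"ry": 0,"rz": -0.039},{"jaw": 1,"tx": 0,"ty": 0,"tz": 0,"rx": 0,"ry": 0,"rz": -0.039},{"jaw": 1,"tx": 0,"ty": 0,"tz": 0,"rx": 0,"ry": 0,"rz": -0.039},{"jaw": 1,"tx": 0,"ty": 0,"tz": 0,"rx": 0,"ry": 0,"rz": -0.039},{"jaw": 1,"tx": 0,"ty": 0,"tz": 0,"rx": 0,"ry": 0,"rz": -0.039},{"jaw": 1,"tx": 0,"ty": 0,"tz": 0,"rx": 0,"ry": 0,"rz": -0.039},{"jaw": 1,"tx": 0,"ty": 0,"tz": 0,"rx": 0,"ry": 0,"rz": -0.039},{"jaw": 1,"tx": 0,"ty": 0,"tz": 0,"rx": 0,"ry": 0,"rz": -0.039}]}}

```text
time: 2.48
ee_pos: [0.3894, -0.1565, 0.2482]
tcp_rot: [-3.141, -0.0, 1.626]
contact_force: [0.0, -0.1, 0.4]
gripper_width: 1.001
finger_force: 0.0
```

Emit:
{"api": "arm_command", "payload": {"targets": [{"jaw": 1,"tx": 0,"ty": 0,"tz": 0,"rx": 0,"ry": 0,"rz": -0.039},{"jaw": 1,"tx": 0,"ty": 0,"tz": 0,"rx": 0,"ry": 0,"rz": -0.039},{"jaw": 1,"tx": 0,"ty": 0,"tz": 0,"rx": 0,"ry": 0,"rz": -0.039},{"jaw": 1,"tx": 0,"ty": 0,"tz": 0,"rx": 0,"ry": 0,"rz": -0.039},{"jaw": 1,"tx": 0,"ty": 0,"tz": 0,"rx": 0,"ry": 0,"rz": -0.039},{"jaw": 1,"tx": 0,"ty": 0,"tz": 0,"rx": 0,"ry": 0,"rz": -0.039},{"jaw": 1,"tx": 0,"ty": 0,"tz": 0,"rx": 0,"ry": 0,"rz": -0.039},{"jaw": 1,"tx": 0,"ty": 0,"tz": 0,"rx": 0,"ry": 0,"rz": -0.039},{"jaw": 1,"tx": 0,"ty": 0,"tz": 0,"rx": 0,"ry": 0,"rz": -0.039},{"jaw": 1,"tx": 0,"ty": 0,"tz": 0,"rx": 0,"ry": 0,"rz": -0.039}]}}

```text
time: 3.32
ee_pos: [0.3894, -0.1565, 0.2481]
tcp_rot: [3.141, -0.0, 2.851]
contact_force: [0.2, 0.5, 0.3]
gripper_width: 0.998
finger_force: 0.0
```

Run:
```python
from h import *; import pickle
from workcell import r,vision
o=r.get_obs(); w=vision.capture("wrist"); pickle.dump((o,w),open("cap1.pkl","wb"))
print(o["time"],o["ee_pos"],o["tcp_rot"],o["joint_pos"].round(2),o["contact_force"])
cv2.imwrite("pics/w1.png",w["color"][:,:,::-1])
```

```text
3.3167 [ 0.38942932 -0.15647279  0.24814276] [ 3.14138954e+00 -3.10018123e-04  2.85085869e+00] [-0.57 -0.19  1.73  0.    1.59 -1.85] [0.22833045 0.45698823 0.26427872]
```

View pics/w1.png

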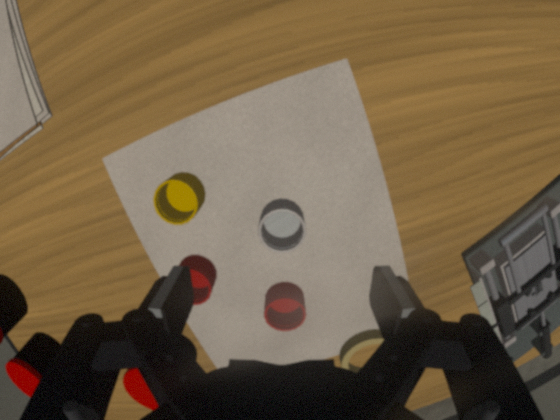

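The wrist view shows the silver cup at (282,224), gold at (179,199) and reds at (198,279) and (285,305). The fingers are at the bottom corners and the press is at the right edge.

Run:
```python
from h import *; import pickle
o,w=pickle.load(open("cap1.pkl","rb")); im=w["color"]
cv2.imwrite("pics/w1c.png",cv2.resize(im[180:270,230:335][:,:,::-1],None,fx=7,fy=6.6,interpolation=cv2.INTER_CUBIC))
T=toolT(o)
print("col",[tuple(x) for x in im[192:256:2,282].tolist()]); print("row",[tuple(x) for x in im[222,254:312:2].tolist()])
for v in (199,206,241,249): print(v,ray(w,(282,v),.044,T).round(4),ray(w,(282,v),0,T).round(4), w["z_map"][v,282])
```

```text
col [(156, 146, 134), (150, 144, 129), (155, 145, 130), (124, 116, 107), (79, 74, 71), (72, 67, 64), (71, 70, 67), (74, 72, 69), (103, 99, 93), (146, 143, 135), (143, 142, 134), (140, 139, 131), (142, 140, 133), (142, 143, 135), (143, 142, 136), (143, 143, 137), (145, 144, 137), (141, 141, 133), (141, 140, 133), (141, 139, 132), (143, 142, 135), (146, 144, 137), (132, 132, 125), (89, 84, 83), (73, 70, 67), (70, 69, 63), (77, 71, 70), (76, 72, 69), (92, 91, 88), (115, 109, 104), (153, 146, 134), (156, 145, 134)]
row [(151, 143, 130), (149, 139, 128), (136, 129, 119), (126, 120, 113), (135, 130, 121), (138, 134, 126), (142, 141, 135), (139, 139, 130), (139, 140, 131), (138, 137, 131), (140, 140, 134), (145, 142, 135), (144, 141, 136), (143, 144, 139), (143, 143, 137), (139, 140, 133), (144, 142, 134), (142, 140, 133), (142, 139, 134), (140, 138, 132), (138, 137, 131), (142, 140, 135), (141, 138, 130), (129, 122, 116), (139, 132, 126), (135, 128, 119), (154, 143, 130), (156, 148, 134), (156, 147, 134)]
199 [[ 0.4139 -0.1633  0.044 ]] [[ 0.4267 -0.167   0.    ]] 0.40081522
206 [[ 0.4218 -0.1657  0.044 ]] [[ 0.4356 -0.1696  0.    ]] 0.37582698
241 [[ 0.4631 -0.178   0.044 ]] [[ 0.4821 -0.1836  0.    ]] 0.40641266
249 [[ 0.473 -0.181  0.044]] [[ 0.4934 -0.1869  0.    ]] 0.3879788
```

View pics/w1c.png

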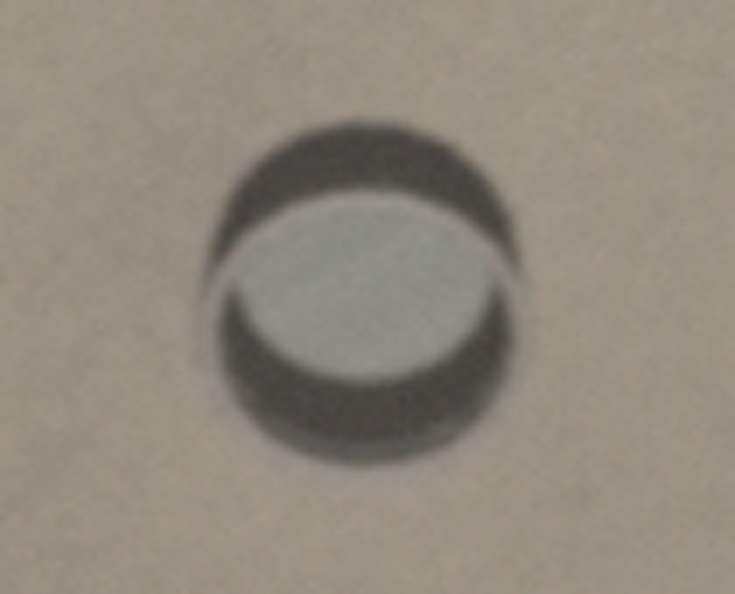

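Emit:
{"api": "arm_command", "payload": {"targets": [{"jaw": 1,"tx": 0,"ty": 0,"tz": 0,"rx": 0,"ry": 0.036,"rz": 0},{"jaw": 1,"tx": 0,"ty": 0,"tz": 0,"rx": 0,"ry": 0.036,"rz": 0},{"jaw": 1,"tx": 0,"ty": 0,"tz": 0,"rx": 0,"ry": 0.036,"rz": 0},{"jaw": 1,"tx": 0,"ty": 0,"tz": 0,"rx": 0,"ry": 0.036,"rz": 0},{"jaw": 1,"tx": 0,"ty": 0,"tz": 0,"rx": 0,"ry": 0.036,"rz": 0},{"jaw": 1,"tx": 0,"ty": 0,"tz": 0,"rx": 0,"ry": 0.036,"rz": 0},{"jaw": 1,"tx": 0,"ty": 0,"tz": 0,"rx": 0,"ry": 0.034,"rz": 0}]}}

```text
time: 3.95
ee_pos: [0.39, -0.1567, 0.2483]
tcp_rot: [-3.138, -0.791, 2.84]
contact_force: [0.0, 0.1, -0.2]
gripper_width: 0.998
finger_force: 0.0
```

Emit:
{"api": "arm_command", "payload": {"targets": [{"jaw": 1,"tx": -1,"ty": 0,"tz": 0,"rx": 0,"ry": 0,"rz": 0},{"jaw": 1,"tx": -1,"ty": 0,"tz": 0,"rx": 0,"ry": 0,"rz": 0},{"jaw": 1,"tx": -1,"ty": 0,"tz": 0,"rx": 0,"ry": 0,"rz": 0},{"jaw": 1,"tx": -1,"ty": 0,"tz": 0,"rx": 0,"ry": 0,"rz": 0},{"jaw": 1,"tx": -1,"ty": 0,"tz": 0,"rx": 0,"ry": 0,"rz": 0},{"jaw": 1,"tx": -1,"ty": 0,"tz": 0,"rx": 0,"ry": 0,"rz": 0},{"jaw": 1,"tx": -1,"ty": 0,"tz": 0,"rx": 0,"ry": 0,"rz": 0},{"jaw": 1,"tx": -1,"ty": 0,"tz": 0,"rx": 0,"ry": 0,"rz": 0},{"jaw": 1,"tx": -1,"ty": 0,"tz": 0,"rx": 0,"ry": 0,"rz": 0},{"jaw": 1,"tx": -1,"ty": 0,"tz": 0,"rx": 0,"ry": 0,"rz": 0}]}}

```text
time: 4.78
ee_pos: [0.5253, -0.198, 0.1058]
tcp_rot: [-3.138, -0.786, 2.84]
contact_force: [0.0, -1.2, 0.2]
gripper_width: 1.004
finger_force: 0.0
```

Run:
```python
from h import *
from workcell import r
o=r.get_obs(); print(o["time"],o["ee_pos"],o["joint_pos"].round(2)); T=toolT(o); print(T.round(3))
print((T[:3,:3].T@(np.array([.4362,-.1699,.011])-T[:3,3])/.02).round(2))
```

```text
4.7833 [ 0.52531445 -0.1980371   0.10582007] [-0.44  0.72  1.08 -0.12  2.11 -1.73]
[[-0.675  0.295 -0.676  0.525]
 [ 0.21   0.956  0.207 -0.198]
 [ 0.707 -0.002 -0.707  0.106]
 [ 0.     0.     0.     1.   ]]
[-0.05  0.04  6.66]
```

Emit:
{"api": "arm_command", "payload": {"targets": [{"jaw": 1,"tx": 0,"ty": 0,"tz": 0.95,"rx": 0,"ry": 0,"rz": 0},{"jaw": 1,"tx": 0,"ty": 0,"tz": 0.95,"rx": 0,"ry": 0,"rz": 0},{"jaw": 1,"tx": 0,"ty": 0,"tz": 0.95,"rx": 0,"ry": 0,"rz": 0},{"jaw": 1,"tx": 0,"ty": 0,"tz": 0.95,"rx": 0,"ry": 0,"rz": 0},{"jaw": 1,"tx": 0,"ty": 0,"tz": 0.95,"rx": 0,"ry": 0,"rz": 0},{"jaw": 1,"tx": 0,"ty": 0,"tz": 0.95,"rx": 0,"ry": 0,"rz": 0},{"jaw": 1,"tx": 0,"ty": 0,"tz": 0.95,"rx": 0,"ry": 0,"rz": 0},{"jaw": 1,"tx": 0,"ty": 0,"tz": 0,"rx": 0,"ry": 0,"rz": 0}]}}

```text
time: 5.45
ee_pos: [0.4323, -0.1693, 0.0108]
tcp_rot: [-3.14, -0.79, 2.841]
contact_force: [-0.3, -0.6, -0.9]
gripper_width: 0.998
finger_force: 0.0
```

Emit:
{"api": "arm_command", "payload": {"targets": [{"jaw": 0.55,"tx": 0,"ty": 0,"tz": 0,"rx": 0,"ry": 0,"rz": 0},{"jaw": 0.55,"tx": 0,"ty": 0,"tz": 0,"rx": 0,"ry": 0,"rz": 0},{"jaw": 0.55,"tx": 0,"ty": 0,"tz": 0,"rx": 0,"ry": 0,"rz": 0},{"jaw": 0.55,"tx": 0,"ty": 0,"tz": 0,"rx": 0,"ry": 0,"rz": 0},{"jaw": 0.55,"tx": 0,"ty": 0,"tz": 0,"rx": 0,"ry": 0,"rz": 0},{"jaw": 0.55,"tx": 0,"ty": 0,"tz": 0,"rx": 0,"ry": 0,"rz": 0},{"jaw": 0.55,"tx": 0,"ty": 0,"tz": 0,"rx": 0,"ry": 0,"rz": 0},{"jaw": 0.55,"tx": 0,"ty": 0,"tz": 0,"rx": 0,"ry": 0,"rz": 0}], "newtons": 40}}

```text
time: 6.12
ee_pos: [0.4359, -0.1708, 0.0137]
tcp_rot: [-3.141, -0.783, 2.844]
contact_force: [4.7, -1.1, 5.8]
gripper_width: 0.65
finger_force: 43.0
```

Run:
```python
from h import *; import pickle
from workcell import r,vision
o=r.get_obs(); print(o); 
w=vision.capture("wrist"); pickle.dump((o,w),open("cap2.pkl","wb")); cv2.imwrite("pics/w2.png",w["color"][:,:,::-1])
```

```text
{'time': 6.1167, 'joint_pos': array([-0.45899214,  0.64241542,  1.42700958, -0.11895442,  1.84687209,
       -1.71807316]), 'qd': array([-2.19835198e-03, -3.65452254e-04, -1.95879028e-05, -3.30316961e-04,
       -1.95801266e-03,  3.31012591e-04]), 'tau': array([-1.50802899e-01, -9.46614003e+01, -3.80362129e+01, -6.96344990e-01,
        4.50532168e+00, -4.57986207e-04]), 'ee_pos': array([ 0.43592648, -0.1708401 ,  0.01367042]), 'tcp_rot': array([-3.14061144, -0.78320357,  2.84375528]), 'contact_force': array([ 4.67094205, -1.1371524 ,  5.83829886]), 'ft_torque': array([-0.04439584, -0.19317462, -0.01080248]), 'finger_force': 43.02669318392873, 'gripper_width': 0.6497124255799344}
```

View pics/w2.png

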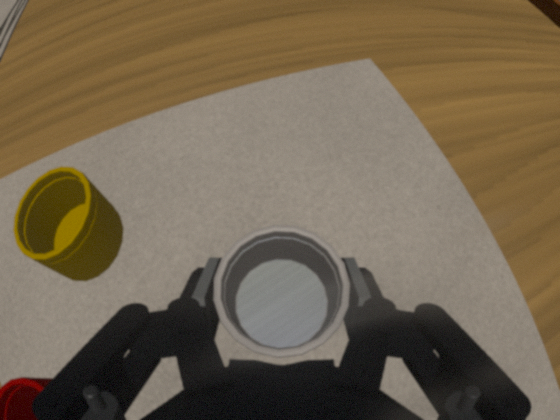

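The cup is held, with its rim ellipse centred at about (283,292) between the pads and mouth-up. Now I'll lift it and tilt it onto its side.

Emit:
{"api": "arm_command", "payload": {"targets": [{"jaw": 0.55,"tx": 0.7,"ty": 0,"tz": -0.7,"rx": 0,"ry": 0,"rz": 0},{"jaw": 0.55,"tx": 0.7,"ty": 0,"tz": -0.7,"rx": 0,"ry": 0,"rz": 0},{"jaw": 0.55,"tx": 0.7,"ty": 0,"tz": -0.7,"rx": 0,"ry": 0,"rz": 0},{"jaw": 0.55,"tx": 0.7,"ty": 0,"tz": -0.7,"rx": 0,"ry": 0,"rz": 0},{"jaw": 0.55,"tx": 0.7,"ty": 0,"tz": -0.7,"rx": 0,"ry": 0,"rz": 0},{"jaw": 0.55,"tx": 0,"ty": 0,"tz": 0,"rx": 0,"ry": -0.0385,"rz": 0},{"jaw": 0.55,"tx": 0,"ty": 0,"tz": 0,"rx": 0,"ry": -0.0385,"rz": 0},{"jaw": 0.55,"tx": 0,"ty": 0,"tz": 0,"rx": 0,"ry": -0.0385,"rz": 0},{"jaw": 0.55,"tx": 0,"ty": 0,"tz": 0,"rx": 0,"ry": -0.0385,"rz": 0},{"jaw": 0.55,"tx": 0,"ty": 0,"tz": 0,"rx": 0,"ry": -0.0385,"rz": 0}]}}

```text
time: 7.0
ee_pos: [0.4358, -0.1708, 0.113]
tcp_rot: [-3.141, -0.173, 2.844]
contact_force: [-0.3, -0.0, -2.2]
gripper_width: 0.652
finger_force: 42.9
```

Emit:
{"api": "arm_command", "payload": {"targets": [{"jaw": 0.55,"tx": 0,"ty": 0,"tz": 0,"rx": 0,"ry": -0.0385,"rz": 0},{"jaw": 0.55,"tx": 0,"ty": 0,"tz": 0,"rx": 0,"ry": -0.0385,"rz": 0},{"jaw": 0.55,"tx": 0,"ty": 0,"tz": 0,"rx": 0,"ry": -0.0385,"rz": 0},{"jaw": 0.55,"tx": 0,"ty": 0,"tz": 0,"rx": 0,"ry": -0.0385,"rz": 0},{"jaw": 0.55,"tx": 0,"ty": 0,"tz": 0,"rx": 0,"ry": -0.0385,"rz": 0},{"jaw": 0.55,"tx": 0,"ty": 0,"tz": 0,"rx": 0,"ry": -0.0385,"rz": 0},{"jaw": 0.55,"tx": 0,"ty": 0,"tz": 0,"rx": 0,"ry": -0.0385,"rz": 0},{"jaw": 0.55,"tx": 0,"ty": 0,"tz": 0,"rx": 0,"ry": -0.0385,"rz": 0}]}}

```text
time: 7.67
ee_pos: [0.435, -0.1697, 0.1125]
tcp_rot: [3.141, 0.765, 2.846]
contact_force: [1.1, 1.3, -1.0]
gripper_width: 0.647
finger_force: 43.0
```

Run:
```python
from h import *
from workcell import r
o=r.get_obs(); print(o["time"],o["ee_pos"],o["tcp_rot"],o["joint_pos"].round(2),o["contact_force"],o["gripper_width"]); T=toolT(o); print(T.round(3))
p=T[:3,3].copy();p[2]=.012; print((T[:3,:3].T@(p-T[:3,3])/.02).round(2))
```

```text
7.6667 [ 0.4349942  -0.16968719  0.11249244] [3.1409449  0.76496781 2.84603167] [-0.76 -0.45  2.39  0.6   0.58 -2.44] [ 1.14599103  1.31875513 -0.97963512] 0.6474841011203294
[[-0.69   0.291  0.663  0.435]
 [ 0.21   0.957 -0.201 -0.17 ]
 [-0.693  0.    -0.721  0.112]
 [ 0.     0.     0.     1.   ]]
[ 3.48 -0.    3.62]
```

Emit:
{"api": "arm_command", "payload": {"targets": [{"jaw": 0.55,"tx": 0.7,"ty": 0,"tz": 0.72,"rx": 0,"ry": 0,"rz": 0},{"jaw": 0.55,"tx": 0.7,"ty": 0,"tz": 0.72,"rx": 0,"ry": 0,"rz": 0},{"jaw": 0.55,"tx": 0.7,"ty": 0,"tz": 0.72,"rx": 0,"ry": 0,"rz": 0},{"jaw": 0.55,"tx": 0.7,"ty": 0,"tz": 0.72,"rx": 0,"ry": 0,"rz": 0},{"jaw": 0.55,"tx": 0.3,"ty": 0,"tz": 0.3,"rx": 0,"ry": 0,"rz": 0},{"jaw": 0.55,"tx": 0.3,"ty": 0,"tz": 0.3,"rx": 0,"ry": 0,"rz": 0},{"jaw": 0.55,"tx": 0,"ty": 0,"tz": 0,"rx": 0,"ry": 0,"rz": 0},{"jaw": 0.55,"tx": 0,"ty": 0,"tz": 0,"rx": 0,"ry": 0,"rz": 0}]}}

```text
time: 8.33
ee_pos: [0.4363, -0.1628, 0.0251]
tcp_rot: [-3.137, 0.746, 2.847]
contact_force: [0.6, 0.0, -1.2]
gripper_width: 0.649
finger_force: 43.0
```

Run:
```python
from workcell import r
o=r.get_obs(); print(o["joint_pos"].round(3),o["ee_pos"])
```

```text
[-0.723 -0.244  2.476  0.947  0.35  -2.811] [ 0.43634609 -0.16277685  0.02508704]
```

Emit:
{"api": "arm_command", "payload": {"targets": [{"jaw": 0.55,"tx": -0.7,"ty": 0,"tz": -0.72,"rx": 0,"ry": 0,"rz": 0},{"jaw": 0.55,"tx": -0.7,"ty": 0,"tz": -0.72,"rx": 0,"ry": 0,"rz": 0},{"jaw": 0.55,"tx": -0.7,"ty": 0.5,"tz": -0.72,"rx": 0,"ry": 0,"rz": 0},{"jaw": 0.55,"tx": -0.3,"ty": 1,"tz": 0.3,"rx": 0,"ry": 0,"rz": 0},{"jaw": 0.55,"tx": -0.3,"ty": 1,"tz": 0.3,"rx": 0,"ry": 0,"rz": 0},{"jaw": 0.55,"tx": -0.3,"ty": 1,"tz": 0.3,"rx": 0,"ry": 0,"rz": 0},{"jaw": 0.55,"tx": -0.3,"ty": 1,"tz": 0.3,"rx": 0,"ry": 0,"rz": 0},{"jaw": 0.55,"tx": -0.3,"ty": 0.5,"tz": 0.3,"rx": 0,"ry": 0,"rz": 0},{"jaw": 0.55,"tx": -0.3,"ty": 0,"tz": 0.3,"rx": 0,"ry": 0,"rz": 0},{"jaw": 0.55,"tx": 0,"ty": 0,"tz": 0,"rx": 0,"ry": 0,"rz": 0}]}}

```text
time: 9.17
ee_pos: [0.5153, -0.0847, 0.0834]
tcp_rot: [-3.139, 0.746, 2.845]
contact_force: [-0.9, -0.1, -1.9]
gripper_width: 0.651
finger_force: 43.3
```

Run:
```python
from h import *
from workcell import r
o=r.get_obs(); print(o["time"],o["ee_pos"],o["tcp_rot"],o["joint_pos"].round(2))
p=o["ee_pos"].copy();p[2]=.012; go(o,p,R.from_euler("xyz",[np.pi,.7876,2.846]))
```

```text
9.1667 [ 0.5153099  -0.08472436  0.08336333] [-3.1385803   0.74579529  2.84537212] [-0.32 -0.22  2.3   0.04  0.31 -1.62]
shift units [2.42 0.01 2.62] turn units [-0.001 -0.013 -0.   ]
```

Emit:
{"api": "arm_command", "payload": {"targets": [{"jaw": 0.55,"tx": -0.5,"ty": 0.82,"tz": 0.48,"rx": 0,"ry": 0,"rz": 0},{"jaw": 0.55,"tx": -0.5,"ty": 0.82,"tz": 0.48,"rx": 0,"ry": 0,"rz": 0},{"jaw": 0.55,"tx": -0.5,"ty": 0.82,"tz": 0.48,"rx": 0,"ry": 0,"rz": 0},{"jaw": 0.55,"tx": 0.6,"ty": 0,"tz": 0.65,"rx": 0,"ry": 0,"rz": 0},{"jaw": 0.55,"tx": 0.6,"ty": 0,"tz": 0.65,"rx": 0,"ry": 0,"rz": 0},{"jaw": 0.55,"tx": 0.6,"ty": 0,"tz": 0.65,"rx": 0,"ry": 0,"rz": 0},{"jaw": 0.55,"tx": 0,"ty": 0,"tz": 0,"rx": 0,"ry": 0,"rz": 0},{"jaw": 0.55,"tx": 0,"ty": 0,"tz": 0,"rx": 0,"ry": 0,"rz": 0}]}}

```text
time: 9.83
ee_pos: [0.5676, -0.0511, 0.0281]
tcp_rot: [-3.139, 0.743, 2.842]
contact_force: [-0.6, -0.5, -0.8]
gripper_width: 0.649
finger_force: 43.6
```

Run:
```python
from h import *
from workcell import r
o=r.get_obs(); print(o["time"],o["ee_pos"],o["tcp_rot"],o["joint_pos"].round(3))
p=o["ee_pos"].copy();p[2]=.012; go(o,p,R.from_euler("xyz",[np.pi,.7876,2.846]))
```

```text
9.8333 [ 0.56758969 -0.05112305  0.02813275] [-3.13895323  0.74310792  2.84159234] [-0.176  0.024  2.237 -0.553  0.165 -0.932]
shift units [0.55 0.   0.59] turn units [-0.002 -0.014 -0.001]
```

Emit:
{"api": "arm_command", "payload": {"targets": [{"jaw": 0.55,"tx": 0,"ty": 0,"tz": 0,"rx": 0,"ry": 0.03,"rz": 0},{"jaw": 0.55,"tx": 0,"ty": 0,"tz": 0,"rx": 0,"ry": 0.025,"rz": 0},{"jaw": 0.55,"tx": 0.18,"ty": 0,"tz": 0.28,"rx": 0,"ry": 0,"rz": 0},{"jaw": 0.55,"tx": 0.18,"ty": 0,"tz": 0.28,"rx": 0,"ry": 0,"rz": 0},{"jaw": 0.55,"tx": 0,"ty": 0,"tz": 0,"rx": 0,"ry": 0,"rz": 0},{"jaw": 0.55,"tx": 0,"ty": 0,"tz": 0,"rx": 0,"ry": 0,"rz": 0}]}}

```text
time: 10.33
ee_pos: [0.5682, -0.0539, 0.0146]
tcp_rot: [-3.131, 0.616, 2.839]
contact_force: [0.7, -0.9, -0.1]
gripper_width: 0.652
finger_force: 43.6
```

Run:
```python
from h import *
from workcell import r,vision
o=r.get_obs(); print(o["time"],o["ee_pos"],o["tcp_rot"],o["joint_pos"].round(3))
p=o["ee_pos"].copy();p[2]=.0136; go(o,p,R.from_euler("xyz",[np.pi,.6,2.846]))
s=vision.capture("scene"); cv2.imwrite("pics/s3.png",cv2.resize(s["color"][180:350,120:400,::-1],None,fx=2.8,fy=2.8))
```

```text
10.3333 [ 0.56815969 -0.0538955   0.01459078] [-3.13142404  0.61623766  2.83907936] [-0.185  0.063  2.161 -0.253  0.315 -1.234]
shift units [0.03 0.   0.04] turn units [-0.004  0.005 -0.002]
```

View pics/s3.png

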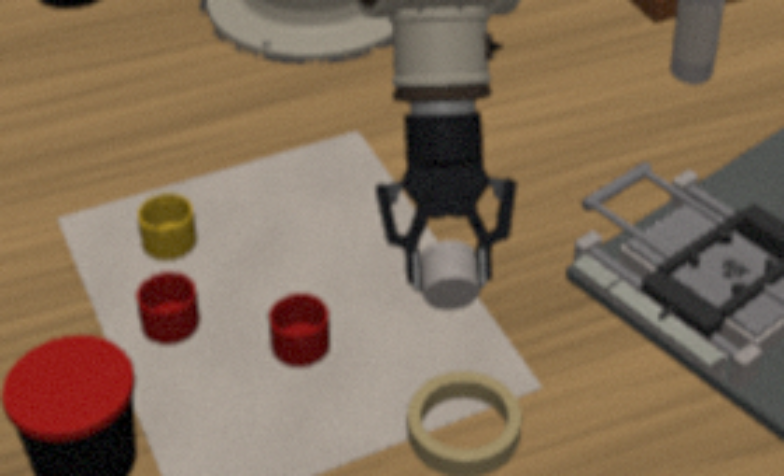

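The scene crop shows the cup on its side with its bottom at (447,280), between the fingers and just above the bench, clear of the tape and the reds. I'll touch down and release.

Emit:
{"api": "arm_command", "payload": {"targets": [{"jaw": 0.55,"tx": 0.05,"ty": 0,"tz": 0.07,"rx": 0,"ry": 0,"rz": 0},{"jaw": 0.55,"tx": 0,"ty": 0,"tz": 0,"rx": 0,"ry": 0,"rz": 0},{"jaw": 0.7,"tx": 0,"ty": 0,"tz": 0,"rx": 0,"ry": 0,"rz": 0},{"jaw": 0.7,"tx": 0,"ty": 0,"tz": 0,"rx": 0,"ry": 0,"rz": 0},{"jaw": 0.7,"tx": 0,"ty": 0,"tz": 0,"rx": 0,"ry": 0,"rz": 0},{"jaw": 0.7,"tx": 0,"ty": 0,"tz": 0,"rx": 0,"ry": 0,"rz": 0},{"jaw": 0.9,"tx": 0,"ty": 0,"tz": 0,"rx": 0,"ry": 0,"rz": 0},{"jaw": 0.9,"tx": 0,"ty": 0,"tz": 0,"rx": 0,"ry": 0,"rz": 0},{"jaw": 0.9,"tx": 0,"ty": 0,"tz": 0,"rx": 0,"ry": 0,"rz": 0}]}}

```text
time: 11.13
ee_pos: [0.5684, -0.0537, 0.0131]
tcp_rot: [-3.132, 0.615, 2.839]
contact_force: [-0.4, -0.4, -0.1]
gripper_width: 0.903
finger_force: 0.0
```

Emit:
{"api": "arm_command", "payload": {"targets": [{"jaw": 1,"tx": 0,"ty": 0,"tz": -0.5,"rx": 0,"ry": 0,"rz": 0},{"jaw": 1,"tx": 0,"ty": 0,"tz": -1,"rx": 0,"ry": 0,"rz": 0},{"jaw": 1,"tx": 0,"ty": 0,"tz": -1,"rx": 0,"ry": 0,"rz": 0},{"jaw": 1,"tx": 0,"ty": 0,"tz": -1,"rx": 0,"ry": 0,"rz": 0},{"jaw": 1,"tx": 0,"ty": 0,"tz": -1,"rx": 0,"ry": 0,"rz": 0},{"jaw": 1,"tx": 0,"ty": 0,"tz": -1,"rx": 0,"ry": 0,"rz": 0},{"jaw": 1,"tx": 0,"ty": 0,"tz": -1,"rx": 0,"ry": 0,"rz": 0},{"jaw": 1,"tx": 0,"ty": 0,"tz": -1,"rx": 0,"ry": 0,"rz": 0},{"jaw": 1,"tx": 0,"ty": 0,"tz": 0,"rx": 0,"ry": 0,"rz": 0}]}}

```text
time: 11.88
ee_pos: [0.4863, -0.0261, 0.1391]
tcp_rot: [-3.133, 0.619, 2.839]
contact_force: [0.7, 0.8, 1.2]
gripper_width: 1.0
finger_force: 0.0
```

Run:
```python
from h import *; import pickle
from workcell import r,vision
o=r.get_obs(); print(o["time"],o["ee_pos"],o["tcp_rot"],o["joint_pos"].round(3))
w=vision.capture("wrist"); pickle.dump((o,w),open("cap4.pkl","wb")); cv2.imwrite("pics/w4.png",w["color"][:,:,::-1])
```

```text
11.8833 [ 0.4862941  -0.02614984  0.13910843] [-3.13298685  0.61910206  2.8386827 ] [-0.146 -0.338  2.196 -0.159  0.677 -1.318]
```

View pics/w4.png

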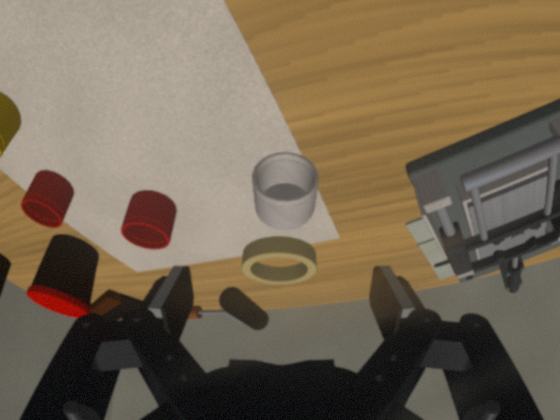

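The wrist view (rolled, with its bottom pointing away from the robot) shows the cup lying at (285,190), mouth towards the robot at (285,172). I'll measure it from the depth map.

Run:
```python
from h import *; import pickle
o,w=pickle.load(open("cap4.pkl","rb")); T=toolT(o); H=420
f=H/2/np.tan(np.radians(w["fovy"])/2)
v,u=np.mgrid[145:235,245:325]; z=w["z_map"][145:235,245:325]
x=(u-w["cx"])/f;y=(v-w["cy"])/f;t=np.hypot(x,y);k=np.where(t>1e-9,np.tan(t)/np.maximum(t,1e-9),1)
P=np.stack([x*k*z,-y*k*z,-z,np.ones_like(z)],-1).reshape(-1,4)@(T@w["T_tool_cam"]).T; P=P[z.ravel()>0,:3]
print("bench z med",np.median(P[P[:,2]<.012,2]))
C=P[(P[:,2]>.02)&(P[:,0]<.63)]; print(len(C),C.min(0).round(4),C.max(0).round(4),np.percentile(C[:,2],[50,90,98]))
Q=C[C[:,2]>.045]; q=Q[:,:2]-Q[:,:2].mean(0); e,V=np.linalg.eigh(q.T@q); a=V[:,1]; print("ridge dir",np.degrees(np.arctan2(a[1],a[0])),"n",len(Q), "mean",Q.mean(0).round(4))
out=np.array([np.cos(-.303),np.sin(-.303)]); lat=np.array([-out[1],out[0]])
for h0,h1 in((.02,.03),(.03,.04),(.04,.05),(.05,.06)):
    S=C[(C[:,2]>h0)&(C[:,2]<h1)]
    if len(S)>20: print(h0,len(S),"out",np.percentile(S[:,:2]@out,[1,50,99]).round(4),"lat",np.percentile(S[:,:2]@lat,[1,50,99]).round(4))
```

```text
bench z med 0.001532408116843409
2228 [ 0.5283 -0.0777  0.02  ] [ 0.586  -0.015   0.0575] [0.05185289 0.05613786 0.05672113]
ridge dir 150.6153289333407 n 1639 mean [ 0.554  -0.0459  0.053 ]
0.02 254 out [0.5239 0.5345 0.5637] lat [0.0948 0.1232 0.1484]
0.03 155 out [0.524  0.5261 0.5653] lat [0.0941 0.0988 0.1489]
0.04 522 out [0.5243 0.5394 0.5661] lat [0.0966 0.1044 0.1463]
0.05 1297 out [0.5244 0.5417 0.5662] lat [0.1046 0.1217 0.1391]
```

The cup is lying mouth-inward: 57 mm high, with width and length as expected. Next I'll raise, tilt inward 50° and regrasp near its bottom end.

Emit:
{"api": "arm_command", "payload": {"targets": [{"jaw": 1,"tx": -0.58,"ty": 0,"tz": -0.81,"rx": 0,"ry": 0,"rz": 0},{"jaw": 1,"tx": -0.58,"ty": 0,"tz": -0.81,"rx": 0,"ry": 0,"rz": 0},{"jaw": 1,"tx": -0.58,"ty": 0,"tz": -0.81,"rx": 0,"ry": 0,"rz": 0},{"jaw": 1,"tx": 0,"ty": 0,"tz": 0,"rx": 0,"ry": 0.0396,"rz": 0},{"jaw": 1,"tx": 0,"ty": 0,"tz": 0,"rx": 0,"ry": 0.0396,"rz": 0},{"jaw": 1,"tx": 0,"ty": 0,"tz": 0,"rx": 0,"ry": 0.0396,"rz": 0},{"jaw": 1,"tx": 0,"ty": 0,"tz": 0,"rx": 0,"ry": 0.0396,"rz": 0},{"jaw": 1,"tx": 0,"ty": 0,"tz": 0,"rx": 0,"ry": 0.0396,"rz": 0},{"jaw": 1,"tx": 0,"ty": 0,"tz": 0,"rx": 0,"ry": 0.0396,"rz": 0},{"jaw": 1,"tx": 0,"ty": 0,"tz": 0,"rx": 0,"ry": 0.0396,"rz": 0}]}}

```text
time: 12.77
ee_pos: [0.4876, -0.0266, 0.1948]
tcp_rot: [-3.134, -0.262, 2.831]
contact_force: [-0.1, 0.5, 0.4]
gripper_width: 1.0
finger_force: 0.0
```

Emit:
{"api": "arm_command", "payload": {"targets": [{"jaw": 1,"tx": 0,"ty": 0,"tz": 0,"rx": 0,"ry": 0.0396,"rz": 0},{"jaw": 1,"tx": 0,"ty": 0,"tz": 0,"rx": 0,"ry": 0.0396,"rz": 0},{"jaw": 1,"tx": 0,"ty": 0,"tz": 0,"rx": 0,"ry": 0.0396,"rz": 0},{"jaw": 1,"tx": 0,"ty": 0,"tz": 0,"rx": 0,"ry": 0.0396,"rz": 0},{"jaw": 1,"tx": 0,"ty": 0,"tz": 0,"rx": 0,"ry": 0.0396,"rz": 0},{"jaw": 1,"tx": 0,"ty": 0,"tz": 0,"rx": 0,"ry": 0,"rz": 0},{"jaw": 1,"tx": 0,"ty": 0,"tz": 0,"rx": 0,"ry": 0,"rz": 0}]}}

```text
time: 13.35
ee_pos: [0.4873, -0.0266, 0.1922]
tcp_rot: [-3.128, -0.881, 2.822]
contact_force: [0.3, -0.3, 1.2]
gripper_width: 1.001
finger_force: 0.0
```

Run:
```python
from h import *
from workcell import r
o=r.get_obs(); print(o["time"],o["ee_pos"],o["tcp_rot"],o["joint_pos"].round(2))
go(o,[.5501,-.0447,.0142],R.from_euler("xyz",[np.pi,-.873,2.8386]))
```

```text
13.35 [ 0.48730604 -0.02659423  0.1922115 ] [-3.12836809 -0.88082517  2.82246512] [-0.24  0.56  1.22  0.06  2.25 -1.49]
shift units [-8.94  0.17  3.15] turn units [-0.    -0.003 -0.003]
```

Emit:
{"api": "arm_command", "payload": {"targets": [{"jaw": 1,"tx": 0,"ty": 0,"tz": -1,"rx": 0,"ry": 0,"rz": 0},{"jaw": 1,"tx": -1,"ty": 0.17,"tz": -1,"rx": 0,"ry": 0,"rz": 0},{"jaw": 1,"tx": -1,"ty": 0,"tz": 0,"rx": 0,"ry": 0,"rz": 0},{"jaw": 1,"tx": -1,"ty": 0,"tz": 0,"rx": 0,"ry": 0,"rz": 0},{"jaw": 1,"tx": -1,"ty": 0,"tz": 0,"rx": 0,"ry": 0,"rz": 0},{"jaw": 1,"tx": -1,"ty": 0,"tz": 0,"rx": 0,"ry": 0,"rz": 0},{"jaw": 1,"tx": -1,"ty": 0,"tz": 0,"rx": 0,"ry": 0,"rz": 0},{"jaw": 1,"tx": -1,"ty": 0,"tz": 0,"rx": 0,"ry": 0,"rz": 0},{"jaw": 1,"tx": -1,"ty": 0,"tz": 0,"rx": 0,"ry": 0,"rz": 0},{"jaw": 1,"tx": -0.94,"ty": 0,"tz": 0,"rx": 0,"ry": 0,"rz": 0}]}}

```text
time: 14.18
ee_pos: [0.6268, -0.068, 0.0841]
tcp_rot: [-3.129, -0.871, 2.824]
contact_force: [-0.6, -0.2, -0.5]
gripper_width: 1.003
finger_force: 0.0
```

Emit:
{"api": "arm_command", "payload": {"targets": [{"jaw": 1,"tx": 0,"ty": 0,"tz": 1,"rx": 0,"ry": 0,"rz": -0.003},{"jaw": 1,"tx": 0,"ty": 0,"tz": 1,"rx": 0,"ry": 0,"rz": 0},{"jaw": 1,"tx": 0,"ty": 0,"tz": 1,"rx": 0,"ry": 0,"rz": 0},{"jaw": 1,"tx": 0,"ty": 0,"tz": 0,"rx": 0,"ry": 0,"rz": 0},{"jaw": 1,"tx": 0,"ty": 0,"tz": 0,"rx": 0,"ry": 0,"rz": 0}]}}

```text
time: 14.6
ee_pos: [0.5818, -0.0539, 0.0466]
tcp_rot: [-3.141, -0.874, 2.839]
contact_force: [-0.1, 0.5, 0.3]
gripper_width: 0.999
finger_force: 0.0
```

Run:
```python
from h import *
from workcell import r
o=r.get_obs(); print(o["time"],o["ee_pos"],o["tcp_rot"],o["joint_pos"].round(2))
go(o,[.5501,-.0447,.0142],R.from_euler("xyz",[np.pi,-.873,2.8386]))
```

```text
14.6 [ 0.58182498 -0.05394162  0.04656891] [-3.14069201 -0.87388259  2.83886619] [-0.25  0.88  0.99  0.05  2.15 -1.51]
shift units [-0.18 -0.03  2.31] turn units [-0. -0.  0.]
```

Emit:
{"api": "arm_command", "payload": {"targets": [{"jaw": 1,"tx": -0.18,"ty": 0,"tz": 0.77,"rx": 0,"ry": 0,"rz": 0},{"jaw": 1,"tx": 0,"ty": 0,"tz": 0.77,"rx": 0,"ry": 0,"rz": 0},{"jaw": 1,"tx": 0,"ty": 0,"tz": 0.77,"rx": 0,"ry": 0,"rz": 0},{"jaw": 1,"tx": 0,"ty": 0,"tz": 0,"rx": 0,"ry": 0,"rz": 0},{"jaw": 0.55,"tx": 0,"ty": 0,"tz": 0,"rx": 0,"ry": 0,"rz": 0},{"jaw": 0.55,"tx": 0,"ty": 0,"tz": 0,"rx": 0,"ry": 0,"rz": 0},{"jaw": 0.55,"tx": 0,"ty": 0,"tz": 0,"rx": 0,"ry": 0,"rz": 0},{"jaw": 0.55,"tx": 0,"ty": 0,"tz": 0,"rx": 0,"ry": 0,"rz": 0},{"jaw": 0.55,"tx": 0,"ty": 0,"tz": 0,"rx": 0,"ry": 0,"rz": 0},{"jaw": 0.55,"tx": 0,"ty": 0,"tz": 0,"rx": 0,"ry": 0,"rz": 0}], "newtons": 40}}

```text
time: 15.43
ee_pos: [0.5512, -0.0446, 0.0141]
tcp_rot: [-3.141, -0.875, 2.839]
contact_force: [5.0, -0.5, 6.5]
gripper_width: 0.646
finger_force: 41.3
```

Run:
```python
from h import *
from workcell import r
o=r.get_obs(); print(o["time"],o["ee_pos"],o["tcp_rot"],o["joint_pos"].round(2),o["contact_force"],o["gripper_width"],o["finger_force"])
```

```text
15.4333 [ 0.55124628 -0.04456754  0.0141051 ] [-3.14107075 -0.87534057  2.83870631] [-0.25  0.85  1.12  0.05  2.05 -1.51] [ 4.98995845 -0.48836049  6.53307844] 0.6458276527173012 41.33019148022868
```

Emit:
{"api": "arm_command", "payload": {"targets": [{"jaw": 0.55,"tx": 0.77,"ty": 0,"tz": -0.64,"rx": 0,"ry": 0,"rz": 0},{"jaw": 0.55,"tx": 0.77,"ty": 0,"tz": -0.64,"rx": 0,"ry": 0,"rz": 0},{"jaw": 0.55,"tx": 0.77,"ty": 0,"tz": -0.64,"rx": 0,"ry": 0,"rz": 0},{"jaw": 0.55,"tx": 0.77,"ty": 0,"tz": -0.64,"rx": 0,"ry": 0,"rz": 0},{"jaw": 0.55,"tx": 0.77,"ty": 0,"tz": -0.64,"rx": 0,"ry": 0,"rz": 0},{"jaw": 0.55,"tx": 0.77,"ty": 0,"tz": -0.64,"rx": 0,"ry": 0,"rz": 0},{"jaw": 0.55,"tx": 0.77,"ty": 0,"tz": -0.64,"rx": 0,"ry": 0,"rz": 0},{"jaw": 0.55,"tx": 0.77,"ty": 0,"tz": -0.64,"rx": 0,"ry": 0,"rz": 0},{"jaw": 0.55,"tx": 0.77,"ty": 0,"tz": -0.64,"rx": 0,"ry": 0,"rz": 0},{"jaw": 0.55,"tx": 0.77,"ty": 0,"tz": -0.64,"rx": 0,"ry": 0,"rz": 0}]}}

```text
time: 16.27
ee_pos: [0.5506, -0.0443, 0.2147]
tcp_rot: [-3.141, -0.877, 2.839]
contact_force: [0.6, -0.1, -1.2]
gripper_width: 0.641
finger_force: 43.0
```

Emit:
{"api": "arm_command", "payload": {"targets": [{"jaw": 0.55,"tx": 0,"ty": 0,"tz": 0,"rx": 0,"ry": -0.0385,"rz": 0},{"jaw": 0.55,"tx": 0,"ty": 0,"tz": 0,"rx": 0,"ry": -0.0385,"rz": 0},{"jaw": 0.55,"tx": 0,"ty": 0,"tz": 0,"rx": 0,"ry": -0.0385,"rz": 0},{"jaw": 0.55,"tx": 0,"ty": 0,"tz": 0,"rx": 0,"ry": -0.0385,"rz": 0},{"jaw": 0.55,"tx": 0,"ty": 0,"tz": 0,"rx": 0,"ry": -0.0385,"rz": 0},{"jaw": 0.55,"tx": 0,"ty": 0,"tz": 0,"rx": 0,"ry": -0.0385,"rz": 0},{"jaw": 0.55,"tx": 0,"ty": 0,"tz": 0,"rx": 0,"ry": -0.0385,"rz": 0}]}}

```text
time: 16.85
ee_pos: [0.551, -0.0444, 0.215]
tcp_rot: [-3.141, -0.023, 2.839]
contact_force: [0.2, 0.3, -1.0]
gripper_width: 0.649
finger_force: 43.0
```

Run:
```python
from h import *
from workcell import r
o=r.get_obs(); print(o["time"],o["ee_pos"],o["tcp_rot"],o["joint_pos"].round(2),o["gripper_width"])
go(o,[.558,.147,.22],R.from_euler("xyz",[np.pi,.6957,.3203+np.pi]))
go(o,[.558,.147,.22],R.from_euler("xyz",[np.pi,.05,.3203+np.pi]))
```

```text
16.85 [ 0.55101687 -0.04444909  0.21500418] [-3.14135819 -0.02283094  2.83917969] [-0.22  0.13  1.5   0.    1.54 -1.49] 0.6485879057339031
shift units [ 2.52  9.24 -0.19] turn units [-0.067 -0.221 -0.191]
shift units [ 2.52  9.24 -0.19] turn units [-0.003 -0.022 -0.198]
```

Emit:
{"api": "arm_command", "payload": {"targets": [{"jaw": 0.55,"tx": -0.25,"ty": 0.97,"tz": 0,"rx": 0,"ry": 0,"rz": 0},{"jaw": 0.55,"tx": -0.25,"ty": 0.97,"tz": 0,"rx": 0,"ry": 0,"rz": 0},{"jaw": 0.55,"tx": -0.25,"ty": 0.97,"tz": 0,"rx": 0,"ry": 0,"rz": 0},{"jaw": 0.55,"tx": -0.25,"ty": 0.97,"tz": 0,"rx": 0,"ry": 0,"rz": 0},{"jaw": 0.55,"tx": -0.25,"ty": 0.97,"tz": 0,"rx": 0,"ry": 0,"rz": 0},{"jaw": 0.55,"tx": -0.25,"ty": 0.97,"tz": 0,"rx": 0,"ry": 0,"rz": 0},{"jaw": 0.55,"tx": -0.25,"ty": 0.97,"tz": 0,"rx": 0,"ry": 0,"rz": 0},{"jaw": 0.55,"tx": -0.25,"ty": 0.97,"tz": 0,"rx": 0,"ry": 0,"rz": 0},{"jaw": 0.55,"tx": -0.25,"ty": 0.97,"tz": 0,"rx": 0,"ry": 0,"rz": 0},{"jaw": 0.55,"tx": -0.25,"ty": 0.97,"tz": 0,"rx": 0,"ry": 0,"rz": 0}]}}

```text
time: 17.68
ee_pos: [0.6565, 0.1271, 0.2123]
tcp_rot: [-3.141, -0.03, 2.839]
contact_force: [0.6, -0.3, -1.4]
gripper_width: 0.647
finger_force: 43.1
```

Emit:
{"api": "arm_command", "payload": {"targets": [{"jaw": 0.55,"tx": -0.25,"ty": 0.97,"tz": 0,"rx": 0,"ry": 0,"rz": 0},{"jaw": 0.55,"tx": -0.25,"ty": 0.97,"tz": 0,"rx": 0,"ry": 0,"rz": 0},{"jaw": 0.55,"tx": -0.25,"ty": 0.97,"tz": 0,"rx": 0,"ry": 0,"rz": 0},{"jaw": 0.55,"tx": -0.25,"ty": 0.97,"tz": 0,"rx": 0,"ry": 0,"rz": -0.0395},{"jaw": 0.55,"tx": 0,"ty": 0,"tz": 0,"rx": 0,"ry": 0,"rz": -0.0395},{"jaw": 0.55,"tx": 0,"ty": 0,"tz": 0,"rx": 0,"ry": 0,"rz": -0.0395},{"jaw": 0.55,"tx": 0,"ty": 0,"tz": 0,"rx": 0,"ry": 0,"rz": -0.0395},{"jaw": 0.55,"tx": 0,"ty": 0,"tz": 0,"rx": 0,"ry": 0,"rz": -0.0395},{"jaw": 0.55,"tx": 0,"ty": 0,"tz": 0,"rx": 0,"ry": 0,"rz": 0},{"jaw": 0.55,"tx": 0,"ty": 0,"tz": 0,"rx": 0,"ry": 0,"rz": 0}]}}

```text
time: 18.52
ee_pos: [0.6981, 0.1943, 0.2113]
tcp_rot: [3.124, -0.025, -2.827]
contact_force: [-0.2, 0.2, -1.7]
gripper_width: 0.651
finger_force: 43.1
```

Run:
```python
from h import *; import pickle
from workcell import r,vision
o=r.get_obs(); print(o["time"],o["ee_pos"],o["tcp_rot"],o["joint_pos"].round(3))
w=vision.capture("wrist"); pickle.dump((o,w),open("cap5.pkl","wb")); cv2.imwrite("pics/w5.png",cv2.resize(w["color"][:,:,::-1],(800,600),interpolation=cv2.INTER_CUBIC))
```

```text
18.5167 [0.69809844 0.19432556 0.2113007 ] [ 3.12386874 -0.02538887 -2.82736032] [ 0.159  0.495  1.03   0.014  1.645 -1.725]
```

View pics/w5.png

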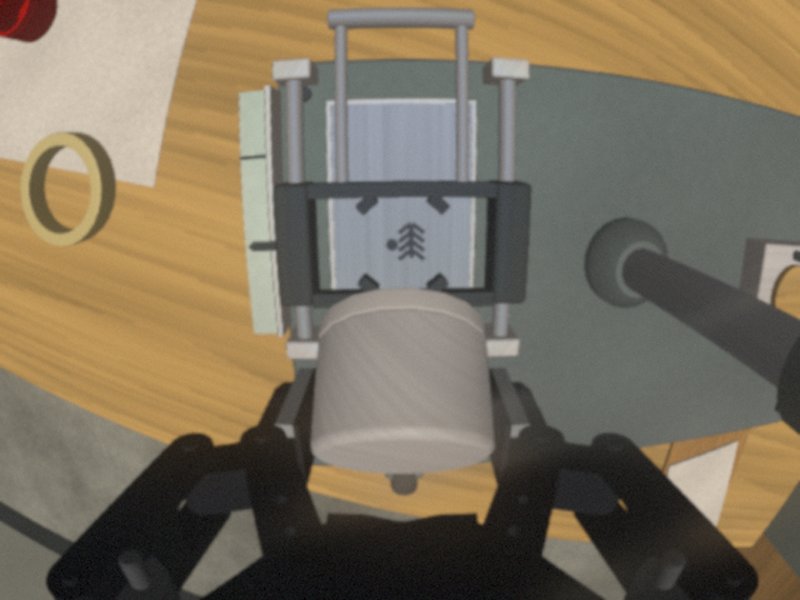

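The view shows the handle bar at (401,18), plate front corners (328,100) and (476,100), and the front cross bar at v 183-197. The pointer is at (262,246), the line at (252,157), and the etched picture at about (405,243). The carriage is at home and the cup is held with its bottom facing outward. Now I'll fit the press pose.

Run:
```python
from h import *; import pickle
o,w=pickle.load(open("cap5.pkl","rb")); T=toolT(o); k=560/800
def P(u,v,z): return ray(w,((u+.5)*k-.5,(v+.5)*k-.5),z,T)[0,:2]
M=[("pl",-.092,-.046,328,100,.05),("pl",-.092,.046,476,100,.05),("hL",-.148,-.046,328,18,.06),("hR",-.148,.046,474,18,.06)]
A=np.array([[m[1],m[2]] for m in M]);B=np.array([P(*m[3:]) for m in M])
th,t,e=fit2d(A,B);print("all",th,t,e.round(4))
for i in((0,1),(2,3)): print(fit2d(A[list(i)],B[list(i)]), np.linalg.norm(B[i[0]]-B[i[1]]))
c,s=np.cos(th),np.sin(th);Rm=np.array([[c,-s],[s,c]])
for n,u,v,z in[("picture",403,243,.05),("frontbar outer",402,183,.066),("frontbar inner",402,197,.066),("rearbar",402,290,.066),("pointer tip",250,246,.052),("mark",252,157,.052),("mark1",242,157,.052),("hbar front",401,10,.06),("hbar back",401,25,.06),("sideL",277,230,.063),("sideR",529,230,.063),("rodblkL",294,60,.052)]:
    print(n,((P(u,v,z)-t)@Rm).round(4))
```

```text
all 0.31980008544841804 [0.67396161 0.18974655] [0.0023 0.0026 0.001  0.001 ]
(np.float64(0.31544711903718414), array([0.67317067, 0.18930971]), array([0.00224801, 0.00224801])) 0.09649601967117297
(np.float64(0.318176600210458), array([0.67495296, 0.1895748 ]), array([0.00042518, 0.00042518])) 0.09285036489780268
picture [0.0035 0.0001]
frontbar outer [-0.0376 -0.0006]
frontbar inner [-0.0288 -0.0007]
rearbar [ 0.0317 -0.0011]
pointer tip [ 0.0028 -0.105 ]
mark [-0.0578 -0.0999]
mark1 [-0.0583 -0.107 ]
hbar front [-0.1513 -0.0003]
hbar back [-0.1407 -0.0004]
sideL [-0.0092 -0.082 ]
sideR [-0.0076  0.0828]
rodblkL [-0.1216 -0.0702]
```

Emit:
{"api": "arm_command", "payload": {"targets": [{"jaw": 0.55,"tx": 0,"ty": 0,"tz": 0,"rx": 0,"ry": -0.038,"rz": 0},{"jaw": 0.55,"tx": 0,"ty": 0,"tz": 0,"rx": 0,"ry": -0.038,"rz": 0},{"jaw": 0.55,"tx": 0,"ty": 0,"tz": 0,"rx": 0,"ry": -0.038,"rz": 0},{"jaw": 0.55,"tx": 0,"ty": 0,"tz": 0,"rx": 0,"ry": -0.038,"rz": 0},{"jaw": 0.55,"tx": 0,"ty": 0,"tz": 0,"rx": 0,"ry": -0.038,"rz": 0},{"jaw": 0.55,"tx": 0,"ty": 0,"tz": 0,"rx": 0,"ry": -0.038,"rz": 0},{"jaw": 0.55,"tx": 0,"ty": 0,"tz": 0,"rx": 0,"ry": 0,"rz": 0},{"jaw": 0.55,"tx": 0,"ty": 0,"tz": 0,"rx": 0,"ry": 0,"rz": 0}]}}

```text
time: 19.23
ee_pos: [0.6966, 0.194, 0.2104]
tcp_rot: [3.115, 0.687, -2.843]
contact_force: [-0.6, -0.0, -0.5]
gripper_width: 0.645
finger_force: 43.2
```

Run:
```python
from h import *
from workcell import r
o=r.get_obs(); print(o["time"],o["ee_pos"],o["tcp_rot"],o["joint_pos"].round(2))
go(o,[.6891,.1947,.115],R.from_euler("xyz",[np.pi,.6955,.318+np.pi]))
```

```text
19.2333 [0.69661861 0.19400044 0.21039401] [ 3.1152867   0.68704753 -2.84286425] [ 0.1   0.09  1.7   0.24  0.69 -1.92]
shift units [3.3  0.05 3.47] turn units [ 0.004 -0.003 -0.005]
```

Emit:
{"api": "arm_command", "payload": {"targets": [{"jaw": 0.55,"tx": 0,"ty": 0,"tz": 0,"rx": 0.004,"ry": -0.003,"rz": -0.005},{"jaw": 0.55,"tx": 0.83,"ty": 0,"tz": 0.87,"rx": 0,"ry": 0,"rz": 0},{"jaw": 0.55,"tx": 0.83,"ty": 0,"tz": 0.87,"rx": 0,"ry": 0,"rz": 0},{"jaw": 0.55,"tx": 0.83,"ty": 0,"tz": 0.87,"rx": 0,"ry": 0,"rz": 0},{"jaw": 0.55,"tx": 0.83,"ty": 0,"tz": 0.87,"rx": 0,"ry": 0,"rz": 0},{"jaw": 0.55,"tx": 0,"ty": 0,"tz": 0,"rx": 0,"ry": 0,"rz": 0},{"jaw": 0.55,"tx": 0,"ty": 0,"tz": 0,"rx": 0,"ry": 0,"rz": 0},{"jaw": 0.55,"tx": 0,"ty": 0,"tz": 0,"rx": 0,"ry": 0,"rz": 0}]}}

```text
time: 19.9
ee_pos: [0.6937, 0.1927, 0.117]
tcp_rot: [-3.139, 0.701, -2.818]
contact_force: [-0.4, 0.8, -1.3]
gripper_width: 0.645
finger_force: 43.1
```

Run:
```python
from h import *; import pickle
from workcell import r,vision
o=r.get_obs(); print(o["time"],o["ee_pos"],o["tcp_rot"],o["joint_pos"].round(2))
go(o,[.6891,.1947,.0674],R.from_euler("xyz",[np.pi,.6955,.318+np.pi]))
w=vision.capture("wrist"); pickle.dump((o,w),open("cap6.pkl","wb"))
s=vision.capture("scene")["color"][200:320,310:460]; a=cv2.resize(w["color"],(400,300)); b=cv2.resize(s,(375,300),interpolation=2)
cv2.imwrite("pics/c6.png",np.hstack([a,b])[:,:,::-1])
```

```text
19.9 [0.693665   0.19271009 0.11697333] [-3.13886234  0.70131675 -2.81768025] [ 0.1   0.17  1.82  0.31  0.48 -2.02]
shift units [1.74 0.17 1.77] turn units [0.    0.002 0.001]
```

View pics/c6.png

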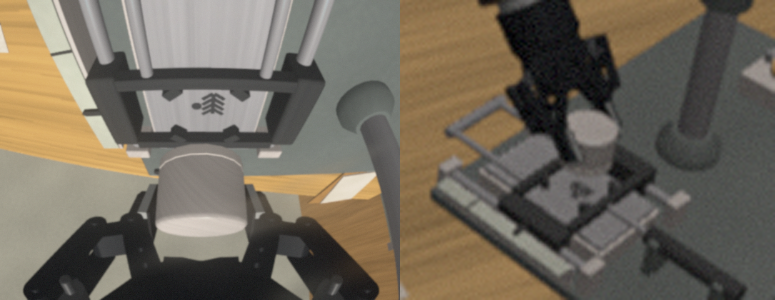

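The left panel shows the cup held mouth-down just outside the fork line, with the picture visible at (210,104). The right panel shows it upright over the fork. That uses up the pictures, so from here I check by depth numbers.

```bash
cat >> h.py <<'E'
def cloud(w,T):
    H,W=w["z_map"].shape; f=H/2/np.tan(np.radians(w["fovy"])/2); v,u=np.mgrid[0:H,0:W]; z=w["z_map"]
    x=(u-w["cx"])/f;y=(v-w["cy"])/f
    if T is None: k=1; M=np.linalg.inv(w["camera_from_world"])
    else: t=np.hypot(x,y);k=np.where(t>1e-9,np.tan(t)/np.maximum(t,1e-9),1); M=T@w["T_tool_cam"]
    P=np.stack([x*k*z,-y*k*z,-z,np.ones_like(z)],-1)@M.T
    P[z<=0]=np.nan; return P[...,:3]
E
python3 - <<'E'
from h import *; import pickle
from scipy.optimize import least_squares
o,w=pickle.load(open("cap6.pkl","rb")); T=toolT(o); P=cloud(w,T).reshape(-1,3); P=P[~np.isnan(P[:,0])]
c,s=np.cos(.318),np.sin(.318); Rm=np.array([[c,-s],[s,c]]); X=np.c_[(P[:,:2]-[.6759,.1904])@Rm,P[:,2]]
tcp=(o["ee_pos"][:2]-[.6759,.1904])@Rm; print("tcp press",tcp)
S=X[(np.hypot(X[:,0]-tcp[0]+.0139,X[:,1]-tcp[1])<.034)&(X[:,2]>.108)&(X[:,2]<.138)]
for a,b in((.108,.118),(.118,.128),(.128,.138),(.108,.138)):
    q=S[(S[:,2]>a)&(S[:,2]<b)]
    if len(q)>30:
        f=least_squares(lambda p:np.hypot(q[:,0]-p[0],q[:,1]-p[1])-.028,[0,0],loss="soft_l1",f_scale=.001); print(a,len(q),"cup centre",f.x.round(4))
t=X[(np.hypot(X[:,0]-tcp[0]+.0139,X[:,1]-tcp[1])<.034)]; print("cup z range",np.percentile(t[t[:,2]>.08,2],[1,99]))
B=X[(abs(X[:,1])<.05)&(abs(X[:,0])<.05)&(X[:,2]>.062)&(X[:,2]<.070)]
for sg in(-1,1):
    b=B[(B[:,0]*sg>.024)&(abs(B[:,1])<.05)]; print("bar",sg,len(b),np.percentile(b[:,0],[2,25,50,75,98]).round(4),np.median(b[:,2]))
D=X[(X[:,2]>.060)&(X[:,2]<.066)&(abs(X[:,0])<.03)]; print("side blocks y",[np.percentile(D[(D[:,1]*g>.05)&(D[:,1]*g<.1)][:,1],[1,99]).round(4) for g in(-1,1)])
pl=X[(abs(X[:,0])<.02)&(abs(X[:,1])<.02)&(X[:,2]<.06)];print("plate z",np.median(pl[:,2]))
E
```

```text
tcp press [ 0.0175966  -0.00336027]
0.108 2525 cup centre [ 0.0043 -0.0044]
0.118 3116 cup centre [ 0.0042 -0.0043]
0.128 3522 cup centre [ 0.004  -0.0042]
0.108 9163 cup centre [ 0.0041 -0.0043]
cup z range [0.10391043 0.15043135]
bar -1 5692 [-0.0481 -0.0406 -0.0381 -0.0339 -0.0259] 0.06646943040771226
bar 1 2024 [0.0246 0.0309 0.0318 0.0344 0.04  ] 0.06633014642953508
side blocks y [array([-0.0837, -0.0608]), array([0.0588, 0.0819])]
plate z 0.050872911274124785
```

Run:
```python
from h import *; import pickle
o,w=pickle.load(open("cap6.pkl","rb")); T=toolT(o); P=cloud(w,T).reshape(-1,3); P=P[~np.isnan(P[:,0])]
c,s=np.cos(.318),np.sin(.318); Rm=np.array([[c,-s],[s,c]]); X=np.c_[(P[:,:2]-[.6759,.1904])@Rm,P[:,2]]
B=X[(X[:,2]>.0645)&(X[:,2]<.069)]
for y0,y1 in((-.03,-.022),(-.012,.008),(.022,.03),(-.055,-.045),(.045,.053)):
    b=B[(B[:,1]>y0)&(B[:,1]<y1)]
    for sg in(-1,1):
        q=b[(b[:,0]*sg>.026)&(b[:,0]*sg<.05)][:,0]
        if len(q)>20: print(y0,sg,len(q),np.percentile(q,[3,50,97]).round(4))
# target: cup centre to (fx,-.001)
fx=0.0; d=Rm@np.array([fx-.0041,-.001+.0043]); p=o["ee_pos"].copy(); p[:2]+=d; p[2]=.0674; print(p)
go(o,p,R.from_euler("xyz",[np.pi,.6955,.318+np.pi]))
```

```text
-0.03 -1 439 [-0.041  -0.0353 -0.0264]
-0.03 1 140 [0.0263 0.0328 0.0392]
-0.012 -1 832 [-0.0411 -0.0372 -0.0315]
-0.012 1 161 [0.0305 0.0318 0.034 ]
0.022 -1 384 [-0.041  -0.0362 -0.0267]
0.022 1 150 [0.0265 0.0333 0.0403]
-0.055 -1 364 [-0.041  -0.037  -0.0311]
-0.055 1 158 [0.0307 0.0343 0.04  ]
0.045 -1 278 [-0.0411 -0.0373 -0.0317]
0.045 1 129 [0.0307 0.0343 0.0405]
[0.68873876 0.1945627  0.0674    ]
shift units [1.76 0.17 1.76] turn units [0.    0.002 0.001]
```

Emit:
{"api": "arm_command", "payload": {"targets": [{"jaw": 0.55,"tx": 0.16,"ty": 0.17,"tz": -0.14,"rx": 0,"ry": 0.002,"rz": 0.001},{"jaw": 0.55,"tx": 0.27,"ty": 0,"tz": 0.32,"rx": 0,"ry": 0,"rz": 0},{"jaw": 0.55,"tx": 0.27,"ty": 0,"tz": 0.32,"rx": 0,"ry": 0,"rz": 0},{"jaw": 0.55,"tx": 0.27,"ty": 0,"tz": 0.32,"rx": 0,"ry": 0,"rz": 0},{"jaw": 0.55,"tx": 0,"ty": 0,"tz": 0,"rx": 0,"ry": 0,"rz": 0},{"jaw": 0.55,"tx": 0,"ty": 0,"tz": 0,"rx": 0,"ry": 0,"rz": 0},{"jaw": 0.55,"tx": 0,"ty": 0,"tz": 0,"rx": 0,"ry": 0,"rz": 0}]}}

```text
time: 20.58
ee_pos: [0.687, 0.1941, 0.0896]
tcp_rot: [3.141, 0.693, -2.822]
contact_force: [-0.1, 0.1, -1.6]
gripper_width: 0.647
finger_force: 43.2
```

Run:
```python
from h import *
from workcell import r
o=r.get_obs(); print(o["time"],o["ee_pos"],o["tcp_rot"],o["joint_pos"].round(2),o["contact_force"])
go(o,[.6886,.1945,.0674],R.from_euler("xyz",[np.pi,.6955,.318+np.pi]))
```

```text
20.5833 [0.6869757  0.19405686 0.08961585] [ 3.14124346  0.6932934  -2.82240148] [ 0.11  0.19  1.86  0.33  0.43 -2.04] [-0.05793269  0.12937459 -1.62313226]
shift units [ 0.65 -0.    0.91] turn units [ 0.    -0.001  0.   ]
```

Horizontal error is 1.6 mm. I'll correct it while descending slowly.

Emit:
{"api": "arm_command", "payload": {"targets": [{"jaw": 0.55,"tx": -0.06,"ty": 0,"tz": 0.05,"rx": 0,"ry": -0.001,"rz": 0},{"jaw": 0.55,"tx": 0.18,"ty": 0,"tz": 0.22,"rx": 0,"ry": 0,"rz": 0},{"jaw": 0.55,"tx": 0.18,"ty": 0,"tz": 0.22,"rx": 0,"ry": 0,"rz": 0},{"jaw": 0.55,"tx": 0.18,"ty": 0,"tz": 0.22,"rx": 0,"ry": 0,"rz": 0},{"jaw": 0.55,"tx": 0.17,"ty": 0,"tz": 0.2,"rx": 0,"ry": 0,"rz": 0},{"jaw": 0.55,"tx": 0,"ty": 0,"tz": 0,"rx": 0,"ry": 0,"rz": 0},{"jaw": 0.55,"tx": 0,"ty": 0,"tz": 0,"rx": 0,"ry": 0,"rz": 0}]}}

```text
time: 21.17
ee_pos: [0.6883, 0.1946, 0.0667]
tcp_rot: [3.141, 0.696, -2.822]
contact_force: [0.8, 1.0, -1.2]
gripper_width: 0.645
finger_force: 43.2
```

Run:
```python
from h import *
from workcell import r
o=r.get_obs(); print(o["time"],o["ee_pos"],o["tcp_rot"],o["contact_force"])
go(o,[.6886,.1945,.0650],R.from_euler("xyz",[np.pi,.6955,.318+np.pi]))
```

```text
21.1667 [0.68827563 0.19462642 0.06673731] [ 3.14100546  0.69566352 -2.82245448] [ 0.76158198  0.98262278 -1.2308042 ]
shift units [ 0.05 -0.01  0.08] turn units [0. 0. 0.]
```

Emit:
{"api": "arm_command", "payload": {"targets": [{"jaw": 0.55,"tx": 0.025,"ty": 0,"tz": 0.04,"rx": 0,"ry": 0,"rz": 0},{"jaw": 0.55,"tx": 0.02,"ty": 0,"tz": 0.03,"rx": 0,"ry": 0,"rz": 0},{"jaw": 0.55,"tx": 0,"ty": 0,"tz": 0,"rx": 0,"ry": 0,"rz": 0}]}}

```text
time: 21.42
ee_pos: [0.6888, 0.1948, 0.0659]
tcp_rot: [3.141, 0.697, -2.822]
contact_force: [0.1, 1.6, -0.6]
gripper_width: 0.644
finger_force: 43.2
```

Emit:
{"api": "arm_command", "payload": {"targets": [{"jaw": 0.55,"tx": 0.025,"ty": 0,"tz": 0.03,"rx": 0,"ry": 0,"rz": 0},{"jaw": 0.55,"tx": 0,"ty": 0,"tz": 0,"rx": 0,"ry": 0,"rz": 0}]}}

```text
time: 21.58
ee_pos: [0.6887, 0.1947, 0.065]
tcp_rot: [3.141, 0.697, -2.822]
contact_force: [-0.7, 1.1, -1.5]
gripper_width: 0.647
finger_force: 43.2
```

Emit:
{"api": "arm_command", "payload": {"targets": [{"jaw": 0.55,"tx": 0.05,"ty": 0,"tz": 0.06,"rx": 0,"ry": 0,"rz": 0},{"jaw": 0.55,"tx": 0.025,"ty": 0,"tz": 0.03,"rx": 0,"ry": 0,"rz": 0},{"jaw": 0.55,"tx": 0,"ty": 0,"tz": 0,"rx": 0,"ry": 0,"rz": 0}]}}

```text
time: 21.83
ee_pos: [0.6898, 0.1949, 0.0649]
tcp_rot: [-3.141, 0.7, -2.822]
contact_force: [-7.3, -1.8, 15.5]
gripper_width: 0.648
finger_force: 45.3
```

Emit:
{"api": "arm_command", "payload": {"targets": [{"jaw": 0.55,"tx": 0.025,"ty": 0,"tz": 0.03,"rx": 0,"ry": 0,"rz": 0},{"jaw": 0.55,"tx": 0,"ty": 0,"tz": 0,"rx": 0,"ry": 0,"rz": 0}]}}

```text
time: 22.0
ee_pos: [0.6901, 0.195, 0.0649]
tcp_rot: [-3.141, 0.702, -2.822]
contact_force: [-12.9, -2.0, 22.6]
gripper_width: 0.642
finger_force: 46.1
```

Emit:
{"api": "arm_command", "payload": {"targets": [{"jaw": 0.55,"tx": 0.025,"ty": 0,"tz": 0.03,"rx": 0,"ry": 0,"rz": 0},{"jaw": 0.55,"tx": 0,"ty": 0,"tz": 0,"rx": 0,"ry": 0,"rz": 0}]}}

```text
time: 22.17
ee_pos: [0.6905, 0.195, 0.0648]
tcp_rot: [-3.141, 0.703, -2.822]
contact_force: [-14.7, -3.2, 27.3]
gripper_width: 0.645
finger_force: 46.9
```

Emit:
{"api": "arm_command", "payload": {"targets": [{"jaw": 0.55,"tx": -0.07,"ty": 0,"tz": -0.08,"rx": 0,"ry": 0,"rz": 0},{"jaw": 0.55,"tx": -0.05,"ty": 0,"tz": -0.06,"rx": 0,"ry": 0,"rz": 0},{"jaw": 0.55,"tx": 0,"ty": 0,"tz": 0,"rx": 0,"ry": 0,"rz": 0},{"jaw": 0.55,"tx": 0,"ty": 0,"tz": 0,"rx": 0,"ry": 0,"rz": 0}]}}

```text
time: 22.5
ee_pos: [0.6888, 0.1947, 0.0649]
tcp_rot: [3.141, 0.697, -2.822]
contact_force: [-3.7, -0.9, 4.2]
gripper_width: 0.648
finger_force: 44.1
```

```bash
cat > chk.py <<'E'
from h import *
from workcell import r,vision
from scipy.optimize import least_squares
o=r.get_obs(); w=vision.capture("wrist"); T=toolT(o); P=cloud(w,T).reshape(-1,3); P=P[~np.isnan(P[:,0])]
c,s=np.cos(.318),np.sin(.318); Rm=np.array([[c,-s],[s,c]]); X=np.c_[(P[:,:2]-[.6759,.1904])@Rm,P[:,2]]
print(o["time"],o["ee_pos"],o["tcp_rot"],o["contact_force"])
S=X[(np.hypot(X[:,0],X[:,1])<.036)&(X[:,2]>.068)&(X[:,2]<.1)]
for a,b in((.068,.076),(.076,.084),(.084,.092)):
    q=S[(S[:,2]>a)&(S[:,2]<b)]
    if len(q)>30:
        f=least_squares(lambda p:np.hypot(q[:,0]-p[0],q[:,1]-p[1])-.028,[0,0],loss="soft_l1",f_scale=.001); print(a,len(q),"cup centre",f.x.round(4))
t=X[np.hypot(X[:,0],X[:,1])<.03]; print("cup z max",np.percentile(t[:,2],[90,99]))
B=X[(X[:,2]>.0645)&(X[:,2]<.069)&(abs(X[:,1])>.045)&(abs(X[:,1])<.055)]
for sg in(-1,1):
    q=B[(B[:,0]*sg>.024)&(B[:,0]*sg<.05)][:,0]; print("bar",sg,len(q),np.percentile(q,[3,97]).round(4) if len(q)>20 else "")
D=X[(X[:,2]>.060)&(X[:,2]<.066)&(abs(X[:,0])<.03)]
for g in(-1,1):
    q=D[(D[:,1]*g>.05)&(D[:,1]*g<.1)][:,1]
    if len(q)>20: print("block y",np.percentile(q,[1,99]).round(4))
E
python3 chk.py
```

```text
22.5 [0.68880336 0.19473857 0.06485862] [ 3.14128983  0.69683283 -2.82230448] [-3.68184099 -0.92681625  4.1835125 ]
0.068 2598 cup centre [ 0.0001 -0.0008]
0.076 2903 cup centre [ 0.     -0.0008]
0.084 3088 cup centre [ 0.     -0.0007]
cup z max [0.09486467 0.09820512]
bar -1 786 [-0.0413 -0.0321]
bar 1 43 [0.0304 0.0348]
block y [-0.0837 -0.0608]
block y [0.0586 0.0813]
```

Emit:
{"api": "arm_command", "payload": {"targets": [{"jaw": 0.7,"tx": 0,"ty": 0,"tz": 0,"rx": 0,"ry": 0,"rz": 0},{"jaw": 0.75,"tx": 0,"ty": 0,"tz": 0,"rx": 0,"ry": 0,"rz": 0},{"jaw": 0.85,"tx": 0,"ty": 0,"tz": 0,"rx": 0,"ry": 0,"rz": 0},{"jaw": 0.85,"tx": 0,"ty": 0,"tz": 0,"rx": 0,"ry": 0,"rz": 0},{"jaw": 0.85,"tx": 0,"ty": 0,"tz": 0,"rx": 0,"ry": 0,"rz": 0},{"jaw": 0.85,"tx": 0,"ty": 0,"tz": 0,"rx": 0,"ry": 0,"rz": 0},{"jaw": 0.85,"tx": 0,"ty": 0,"tz": 0,"rx": 0,"ry": 0,"rz": 0}]}}

```text
time: 23.13
ee_pos: [0.6887, 0.1947, 0.0647]
tcp_rot: [3.141, 0.697, -2.822]
contact_force: [-0.0, -0.0, 1.6]
gripper_width: 0.85
finger_force: 0.0
```

Emit:
{"api": "arm_command", "payload": {"targets": [{"jaw": 0.85,"tx": 0,"ty": 0,"tz": -0.4,"rx": 0,"ry": 0,"rz": 0},{"jaw": 0.85,"tx": 0,"ty": 0,"tz": -0.8,"rx": 0,"ry": 0,"rz": 0},{"jaw": 0.85,"tx": 0,"ty": 0,"tz": -0.8,"rx": 0,"ry": 0,"rz": 0},{"jaw": 0.85,"tx": 0,"ty": 0,"tz": -0.8,"rx": 0,"ry": 0,"rz": 0},{"jaw": 0.85,"tx": 0,"ty": 0,"tz": -1,"rx": 0,"ry": 0,"rz": 0},{"jaw": 0.85,"tx": 0,"ty": 0,"tz": -1,"rx": 0,"ry": 0,"rz": 0},{"jaw": 0.85,"tx": 0,"ty": 0,"tz": -1,"rx": 0,"ry": 0,"rz": 0},{"jaw": 0.85,"tx": 0,"ty": 0,"tz": 0,"rx": 0,"ry": 0,"rz": 0},{"jaw": 0.85,"tx": 0,"ty": 0,"tz": 0,"rx": 0,"ry": 0,"rz": 0}]}}

```text
time: 23.88
ee_pos: [0.6181, 0.1712, 0.1552]
tcp_rot: [-3.141, 0.699, -2.822]
contact_force: [-0.5, 0.5, -0.1]
gripper_width: 0.849
finger_force: 0.0
```

```bash
python3 chk.py
python3 - <<'E'
from h import *
from workcell import r
o=r.get_obs(); print(o["joint_pos"].round(2))
c,s=np.cos(.318),np.sin(.318)
h=np.array([.6759,.1904])+np.array([[c,-s],[s,c]])@[-.1485,-.0008]; print(h)
go(o,[h[0],h[1],.16],R.from_euler("xyz",[np.pi,0,.318+np.pi/2]))
E
```

```text
23.8833 [0.61805484 0.17121564 0.15520026] [-3.14107658  0.69890255 -2.82193572] [-0.53041496  0.4828969  -0.07483441]
0.068 601 cup centre [-0.0002 -0.0006]
0.076 628 cup centre [-0.0003 -0.0006]
0.084 682 cup centre [-0.0003 -0.0006]
cup z max [0.09490411 0.09530829]
bar -1 293 [-0.0414 -0.0317]
bar 1 162 [0.0305 0.0397]
block y [-0.0837 -0.0609]
block y [0.0589 0.0818]
[ 0.07 -0.04  1.96  0.3   0.56 -2.02]
[0.53509553 0.14320899]
shift units [ 3.17 -0.03 -3.04] turn units [0.174 0.174 0.478]
```

Emit:
{"api": "arm_command", "payload": {"targets": [{"jaw": 0.85,"tx": 0,"ty": 0,"tz": -0.5,"rx": 0,"ry": 0.0372,"rz": 0},{"jaw": 0.85,"tx": 0,"ty": 0,"tz": -0.5,"rx": 0,"ry": 0.0372,"rz": 0},{"jaw": 0.85,"tx": 0,"ty": 0,"tz": -0.5,"rx": 0,"ry": 0.0372,"rz": 0},{"jaw": 0.6,"tx": 0,"ty": 0,"tz": 0,"rx": 0,"ry": 0.0372,"rz": 0},{"jaw": 0.45,"tx": 0,"ty": 0,"tz": 0,"rx": 0,"ry": 0.0372,"rz": 0},{"jaw": 0.45,"tx": 0,"ty": 0,"tz": 0,"rx": 0,"ry": 0.0372,"rz": 0},{"jaw": 0.45,"tx": 0,"ty": 0,"tz": 0,"rx": 0,"ry": 0,"rz": 0.0385},{"jaw": 0.45,"tx": 0,"ty": 0,"tz": 0,"rx": 0,"ry": 0,"rz": 0.0385},{"jaw": 0.45,"tx": 0,"ty": 0,"tz": 0,"rx": 0,"ry": 0,"rz": 0.0385},{"jaw": 0.45,"tx": 0,"ty": 0,"tz": 0,"rx": 0,"ry": 0,"rz": 0.0385}]}}

```text
time: 24.77
ee_pos: [0.6028, 0.1664, 0.1768]
tcp_rot: [-3.139, -0.007, 2.972]
contact_force: [-0.6, 0.6, 0.2]
gripper_width: 0.448
finger_force: 0.0
```

Emit:
{"api": "arm_command", "payload": {"targets": [{"jaw": 0.45,"tx": 0,"ty": 0,"tz": 0,"rx": 0,"ry": 0,"rz": 0.0385},{"jaw": 0.45,"tx": 0,"ty": 0,"tz": 0,"rx": 0,"ry": 0,"rz": 0.0385},{"jaw": 0.45,"tx": 0,"ty": 0,"tz": 0,"rx": 0,"ry": 0,"rz": 0.0385},{"jaw": 0.45,"tx": 0,"ty": 0,"tz": 0,"rx": 0,"ry": 0,"rz": 0.0385},{"jaw": 0.45,"tx": 0,"ty": 0,"tz": 0,"rx": 0,"ry": 0,"rz": 0.0385},{"jaw": 0.45,"tx": 0,"ty": 0,"tz": 0,"rx": 0,"ry": 0,"rz": 0.0385},{"jaw": 0.45,"tx": 0,"ty": 0,"tz": 0,"rx": 0,"ry": 0,"rz": 0.0385},{"jaw": 0.45,"tx": 0,"ty": 0,"tz": 0,"rx": 0,"ry": 0,"rz": 0.0385},{"jaw": 0.45,"tx": 0,"ty": 0,"tz": 0,"rx": 0,"ry": 0,"rz": 0.038},{"jaw": 0.45,"tx": 0,"ty": 0,"tz": 0,"rx": 0,"ry": 0,"rz": 0}]}}

```text
time: 25.6
ee_pos: [0.6027, 0.1663, 0.1772]
tcp_rot: [-3.135, -0.001, 1.884]
contact_force: [0.7, -0.0, -0.1]
gripper_width: 0.445
finger_force: 0.0
```

Run:
```python
from h import *
from workcell import r
o=r.get_obs(); print(o["time"],o["ee_pos"],o["tcp_rot"],o["joint_pos"].round(2),o["gripper_width"])
go(o,[.5351,.1432,.11],R.from_euler("xyz",[np.pi,0,.318+np.pi/2]))
```

```text
25.6 [0.60265037 0.16633508 0.17722664] [-3.13517395e+00 -6.09095467e-04  1.88408164e+00] [ 0.15  0.28  1.39 -0.    1.48 -0.17] 0.4450684658677238
shift units [-0.06 -3.55  3.38] turn units [-0.002 -0.    -0.002]
```

Emit:
{"api": "arm_command", "payload": {"targets": [{"jaw": 0.45,"tx": 0,"ty": -0.89,"tz": 0,"rx": -0.002,"ry": 0,"rz": -0.002},{"jaw": 0.45,"tx": 0,"ty": -0.89,"tz": 0,"rx": 0,"ry": 0,"rz": 0},{"jaw": 0.45,"tx": 0,"ty": -0.89,"tz": 0,"rx": 0,"ry": 0,"rz": 0},{"jaw": 0.45,"tx": 0,"ty": -0.89,"tz": 0.6,"rx": 0,"ry": 0,"rz": 0},{"jaw": 0.45,"tx": 0,"ty": 0,"tz": 0.9,"rx": 0,"ry": 0,"rz": 0},{"jaw": 0.45,"tx": 0,"ty": 0,"tz": 0.9,"rx": 0,"ry": 0,"rz": 0},{"jaw": 0.45,"tx": 0,"ty": 0,"tz": 0.9,"rx": 0,"ry": 0,"rz": 0},{"jaw": 0.45,"tx": 0,"ty": 0,"tz": 0,"rx": 0,"ry": 0,"rz": 0},{"jaw": 0.45,"tx": 0,"ty": 0,"tz": 0,"rx": 0,"ry": 0,"rz": 0}]}}

```text
time: 26.35
ee_pos: [0.5348, 0.1436, 0.1119]
tcp_rot: [-3.141, -0.001, 1.9]
contact_force: [0.7, 0.7, 0.5]
gripper_width: 0.445
finger_force: 0.0
```

```bash
cat > chk2.py <<'E'
from h import *
from workcell import r,vision
o=r.get_obs(); T=toolT(o); c,s=np.cos(.318),np.sin(.318); Rm=np.array([[c,-s],[s,c]])
def X(w,T):
    P=cloud(w,T).reshape(-1,3); P=P[~np.isnan(P[:,0])]; return np.c_[(P[:,:2]-[.6759,.1904])@Rm,P[:,2]]
print(o["time"],o["ee_pos"],o["tcp_rot"],"tcp press",((o["ee_pos"][:2]-[.6759,.1904])@Rm).round(4),o["contact_force"],o["gripper_width"],o["finger_force"])
w=vision.capture("wrist"); A=X(w,T)
H=A[(A[:,2]>.058)&(A[:,2]<.072)&(A[:,0]<-.10)&(A[:,0]>-.24)&(abs(A[:,1])<.06)]
for y in(-.035,-.02,0,.02,.035):
    q=H[abs(H[:,1]-y)<.006]
    if len(q)>10: print("bar y",y,len(q),np.percentile(q[:,0],[3,50,97]).round(4),np.percentile(q[:,2],97).round(4))
E
python3 chk2.py
python3 - <<'E'
from h import *
from workcell import r
go(r.get_obs(),[.5351,.1432,.042],R.from_euler("xyz",[np.pi,0,.318+np.pi/2]))
E
```

```text
26.35 [0.53484206 0.14357235 0.11186196] [-3.14103701e+00 -7.58469869e-04  1.89960578e+00] tcp press [-0.1486 -0.0004] [0.74697372 0.68781831 0.50823798] 0.44544976740986064 0.0
bar y -0.035 574 [-0.1533 -0.141  -0.1232] 0.0681
bar y -0.02 333 [-0.154  -0.1474 -0.1408] 0.0685
bar y 0 371 [-0.154  -0.1476 -0.1412] 0.0683
bar y 0.02 406 [-0.1541 -0.1478 -0.1411] 0.0683
bar y 0.035 1259 [-0.153  -0.1312 -0.1017] 0.068
shift units [-0.02 -0.03  3.55] turn units [ 0.    -0.     0.003]
```

Emit:
{"api": "arm_command", "payload": {"targets": [{"jaw": 0.45,"tx": 0,"ty": 0.04,"tz": 0.9,"rx": 0,"ry": 0,"rz": 0.003},{"jaw": 0.45,"tx": 0,"ty": 0,"tz": 0.9,"rx": 0,"ry": 0,"rz": 0},{"jaw": 0.45,"tx": 0,"ty": 0,"tz": 0.9,"rx": 0,"ry": 0,"rz": 0},{"jaw": 0.45,"tx": 0,"ty": 0,"tz": 0.85,"rx": 0,"ry": 0,"rz": 0},{"jaw": 0.45,"tx": 0,"ty": 0,"tz": 0,"rx": 0,"ry": 0,"rz": 0},{"jaw": 0,"tx": 0,"ty": 0,"tz": 0,"rx": 0,"ry": 0,"rz": 0},{"jaw": 0,"tx": 0,"ty": 0,"tz": 0,"rx": 0,"ry": 0,"rz": 0},{"jaw": 0,"tx": 0,"ty": 0,"tz": 0,"rx": 0,"ry": 0,"rz": 0},{"jaw": 0,"tx": 0,"ty": 0,"tz": 0,"rx": 0,"ry": 0,"rz": 0},{"jaw": 0,"tx": 0,"ty": 0,"tz": 0,"rx": 0,"ry": 0,"rz": 0}], "newtons": 60}}

```text
time: 27.23
ee_pos: [0.536, 0.1437, 0.0434]
tcp_rot: [3.14, 0.0, 1.888]
contact_force: [-9.3, -3.7, 7.0]
gripper_width: 0.14
finger_force: 58.4
```

```bash
python3 chk2.py|head -1
python3 - <<'E'
from h import *
from workcell import r
o=r.get_obs(); print(o["joint_pos"].round(2)); p=o["ee_pos"].copy(); p[:2]-=.0595*np.array([np.cos(.318),np.sin(.318)]); go(o,p,R.from_euler("xyz",o["tcp_rot"]))
E
```

```text
27.2333 [0.53599973 0.14371541 0.04344096] [3.13980041e+00 1.68144319e-04 1.88773387e+00] tcp press [-0.1475 -0.0006] [-9.29080606 -3.66430215  7.03910067] 0.13984066494707703 58.40485990047455
[ 0.12  0.24  1.72  0.    1.17 -0.19]
shift units [-0.   -2.97 -0.01] turn units [0. 0. 0.]
```

Emit:
{"api": "arm_command", "payload": {"targets": [{"jaw": 0,"tx": 0,"ty": -0.15,"tz": 0,"rx": 0,"ry": 0,"rz": 0},{"jaw": 0,"tx": 0,"ty": -0.25,"tz": 0,"rx": 0,"ry": 0,"rz": 0},{"jaw": 0,"tx": 0,"ty": -0.35,"tz": 0,"rx": 0,"ry": 0,"rz": 0},{"jaw": 0,"tx": 0,"ty": -0.35,"tz": 0,"rx": 0,"ry": 0,"rz": 0},{"jaw": 0,"tx": 0,"ty": -0.35,"tz": 0,"rx": 0,"ry": 0,"rz": 0},{"jaw": 0,"tx": 0,"ty": -0.35,"tz": 0,"rx": 0,"ry": 0,"rz": 0},{"jaw": 0,"tx": 0,"ty": -0.35,"tz": 0,"rx": 0,"ry": 0,"rz": 0},{"jaw": 0,"tx": 0,"ty": -0.35,"tz": 0,"rx": 0,"ry": 0,"rz": 0},{"jaw": 0,"tx": 0,"ty": -0.3,"tz": 0,"rx": 0,"ry": 0,"rz": 0},{"jaw": 0,"tx": 0,"ty": -0.2,"tz": 0,"rx": 0,"ry": 0,"rz": 0}], "newtons": 90}}

```text
time: 28.12
ee_pos: [0.4808, 0.1254, 0.0436]
tcp_rot: [3.134, 0.001, 1.887]
contact_force: [12.7, 3.8, -3.1]
gripper_width: 0.13
finger_force: 87.8
```

Emit:
{"api": "arm_command", "payload": {"targets": [{"jaw": 0,"tx": 0,"ty": 0,"tz": 0,"rx": 0,"ry": 0,"rz": 0},{"jaw": 0,"tx": 0,"ty": 0,"tz": 0,"rx": 0,"ry": 0,"rz": 0},{"jaw": 0,"tx": 0,"ty": 0,"tz": 0,"rx": 0,"ry": 0,"rz": 0}]}}

```text
time: 28.37
ee_pos: [0.481, 0.1254, 0.0436]
tcp_rot: [3.135, 0.001, 1.887]
contact_force: [9.9, 2.1, 0.1]
gripper_width: 0.132
finger_force: 88.2
```

```bash
cat > chk3.py <<'E'
from h import *
import pickle,sys
from workcell import r,vision
o=r.get_obs(); T=toolT(o); c,s=np.cos(.318),np.sin(.318); Rm=np.array([[c,-s],[s,c]]); t0=np.array([.6759,.1904])
print("tcp press",((o["ee_pos"][:2]-t0)@Rm).round(4),o["ee_pos"],o["contact_force"],o["gripper_width"],o["finger_force"])
for n in("top","wrist"):
    w=vision.capture(n); TT=T if n=="wrist" else None; P=cloud(w,TT).reshape(-1,3); ok=~np.isnan(P[:,0])
    X=np.c_[(P[:,:2]-t0)@Rm,P[:,2]]; G=cv2.cvtColor(w["color"],cv2.COLOR_RGB2GRAY).reshape(-1)
    # strip intensity profile along press x at y -.10
    L=np.arange(-.085,.03,.001)
    def proj(x,y,z):
        p=np.r_[Rm@[x,y]+t0,z,1]; M=np.linalg.inv(T@w["T_tool_cam"]) if TT is not None else w["camera_from_world"]
        q=M@p; f=210/np.tan(np.radians(w["fovy"])/2); a=np.array([q[0],-q[1]]); 
        if TT is None: a=a/-q[2]
        else: rr=np.linalg.norm(a); a=a/rr*np.arctan2(rr,-q[2])
        return a*f+[w["cx"],w["cy"]]
    for y in(-.108,-.104,-.100,-.094):
        uv=np.array([proj(x,y,.052) for x in L],np.float32); g=cv2.remap(w["color"].mean(2).astype(np.float32),uv[None,:,0],uv[None,:,1],1)[0]
        k=np.argsort(g)[:8]; print(n,"y",y,"max",g.max().round(),"dark x(mm):",sorted([(int(round(L[i]*1000)),int(g[i])) for i in k]))
    t=X[ok]; q=t[(t[:,2]>.085)&(t[:,2]<.102)&(t[:,0]<.0)&(t[:,0]>-.105)&(abs(t[:,1])<.04)]
    if len(q)>10: print(n,"cup top",len(q),np.percentile(q,[2,98],axis=0).round(4).tolist())
    b=t[(t[:,2]>.0635)&(t[:,2]<.070)&(abs(t[:,1])>.044)&(abs(t[:,1])<.055)&(t[:,0]<.03)&(t[:,0]>-.12)]
    if len(b)>10: print(n,"bars x",np.histogram(b[:,0],np.arange(-.11,.0,.005)))
E
python3 chk3.py
```

```text
tcp press [-0.2055 -0.0008] [0.48097262 0.12544543 0.04358587] [9.94063979 2.05413457 0.08762609] 0.1323712632728824 88.150395154953
top y -0.108 max 159.0 dark x(mm): [(-76, 126), (-64, 125), (-63, 118), (-62, 108), (-61, 96), (-60, 102), (-59, 114), (-58, 127)]
top y -0.104 max 170.0 dark x(mm): [(-63, 128), (-62, 113), (-61, 99), (-60, 86), (-59, 87), (-58, 101), (-57, 115), (-56, 127)]
top y -0.1 max 171.0 dark x(mm): [(-62, 96), (-61, 87), (-60, 78), (-59, 69), (-58, 64), (-57, 77), (-56, 94), (-55, 111)]
top y -0.094 max 174.0 dark x(mm): [(-62, 108), (-61, 83), (-60, 55), (-59, 59), (-58, 65), (-57, 73), (-56, 84), (-55, 110)]
top cup top 203 [[-0.0811, -0.0252, 0.087], [-0.0333, 0.025, 0.1012]]
top bars x (array([0, 0, 7, 2, 0, 0, 0, 0, 0, 0, 0, 0, 0, 0, 0, 0, 6, 5, 3, 0, 0]), array([-0.11 , -0.105, -0.1  , -0.095, -0.09 , -0.085, -0.08 , -0.075,
       -0.07 , -0.065, -0.06 , -0.055, -0.05 , -0.045, -0.04 , -0.035,
       -0.03 , -0.025, -0.02 , -0.015, -0.01 , -0.005]))
wrist y -0.108 max 154.0 dark x(mm): [(-83, 30), (-82, 28), (-81, 30), (-80, 32), (-73, 32), (-72, 31), (-71, 31), (-57, 32)]
wrist y -0.104 max 163.0 dark x(mm): [(-85, 30), (-84, 31), (-83, 31), (-81, 31), (-69, 30), (-68, 31), (-66, 31), (-62, 30)]
wrist y -0.1 max 162.0 dark x(mm): [(-79, 29), (-78, 29), (-76, 29), (-75, 30), (-74, 30), (-73, 29), (-72, 26), (-67, 29)]
wrist y -0.094 max 164.0 dark x(mm): [(-83, 24), (-82, 26), (-81, 26), (-80, 27), (-79, 25), (-78, 26), (-77, 25), (-70, 27)]
wrist cup top 1921 [[-0.0833, -0.0241, 0.0854], [-0.0597, 0.0187, 0.0955]]
wrist bars x (array([  0,   1, 292, 246,  31,   0,   0,   0,   0,   0,   0,   0,   0,
         0,   0,   0,   0,   0,   0,   0,   0]), array([-0.11 , -0.105, -0.1  , -0.095, -0.09 , -0.085, -0.08 , -0.075,
       -0.07 , -0.065, -0.06 , -0.055, -0.05 , -0.045, -0.04 , -0.035,
       -0.03 , -0.025, -0.02 , -0.015, -0.01 , -0.005]))
```

Emit:
{"api": "arm_command", "payload": {"targets": [{"jaw": 0,"tx": 0,"ty": -0.1,"tz": 0,"rx": 0,"ry": 0,"rz": 0},{"jaw": 0,"tx": 0,"ty": 0,"tz": 0,"rx": 0,"ry": 0,"rz": 0},{"jaw": 0,"tx": 0,"ty": 0,"tz": 0,"rx": 0,"ry": 0,"rz": 0},{"jaw": 0,"tx": 0,"ty": 0,"tz": 0,"rx": 0,"ry": 0,"rz": 0},{"jaw": 0,"tx": 0,"ty": 0,"tz": 0,"rx": 0,"ry": 0,"rz": 0}]}}

```text
time: 28.88
ee_pos: [0.4792, 0.1249, 0.0436]
tcp_rot: [3.135, 0.001, 1.887]
contact_force: [10.1, 3.9, 0.1]
gripper_width: 0.129
finger_force: 88.2
```

```bash
python3 chk3.py | grep -v "wrist y"
python3 - <<'E'
from h import *
from workcell import r,vision
from scipy.optimize import least_squares
o=r.get_obs(); c,s=np.cos(.318),np.sin(.318); Rm=np.array([[c,-s],[s,c]]); w=vision.capture("wrist")
P=cloud(w,toolT(o)).reshape(-1,3); P=P[~np.isnan(P[:,0])]; X=np.c_[(P[:,:2]-[.6759,.1904])@Rm,P[:,2]]
for a,b in((.068,.078),(.078,.09)):
    q=X[(X[:,2]>a)&(X[:,2]<b)&(np.hypot(X[:,0]+.06,X[:,1])<.036)]
    f=least_squares(lambda p:np.hypot(q[:,0]-p[0],q[:,1]-p[1])-.028,[-.06,0],loss="soft_l1",f_scale=.001); print(len(q),"cup centre",f.x.round(4))
q=X[(X[:,2]>.0645)&(X[:,2]<.069)&(abs(X[:,1])>.045)&(abs(X[:,1])<.055)&(X[:,0]<-.08)&(X[:,0]>-.115)]; print("front bar",len(q),np.percentile(q[:,0],[3,97]).round(4))
E
```

```text
tcp press [-0.2074 -0.0007] [0.47915464 0.12486025 0.04357448] [10.09766597  3.88610955  0.13457753] 0.12895582797700877 88.20787310600281
top y -0.108 max 158.0 dark x(mm): [(-76, 128), (-65, 132), (-64, 126), (-63, 119), (-62, 110), (-61, 98), (-60, 105), (-59, 118)]
top y -0.104 max 171.0 dark x(mm): [(-64, 136), (-63, 122), (-62, 109), (-61, 97), (-60, 86), (-59, 91), (-58, 115), (-57, 139)]
top y -0.1 max 171.0 dark x(mm): [(-64, 124), (-63, 98), (-62, 71), (-61, 71), (-60, 74), (-59, 79), (-58, 90), (-57, 111)]
top y -0.094 max 173.0 dark x(mm): [(-64, 128), (-63, 111), (-62, 92), (-61, 76), (-60, 60), (-59, 77), (-58, 97), (-57, 118)]
top cup top 208 [[-0.083, -0.0249, 0.0863], [-0.0342, 0.0252, 0.1]]
top bars x (array([0, 2, 2, 3, 0, 0, 0, 0, 0, 0, 0, 0, 0, 0, 0, 1, 8, 4, 0, 0, 0]), array([-0.11 , -0.105, -0.1  , -0.095, -0.09 , -0.085, -0.08 , -0.075,
       -0.07 , -0.065, -0.06 , -0.055, -0.05 , -0.045, -0.04 , -0.035,
       -0.03 , -0.025, -0.02 , -0.015, -0.01 , -0.005]))
wrist cup top 1847 [[-0.0846, -0.0237, 0.0853], [-0.0618, 0.0182, 0.0955]]
wrist bars x (array([  0, 135, 245, 188,   0,   0,   0,   0,   0,   0,   0,   0,   0,
         0,   0,   0,   2,   0,   0,   0,   0]), array([-0.11 , -0.105, -0.1  , -0.095, -0.09 , -0.085, -0.08 , -0.075,
       -0.07 , -0.065, -0.06 , -0.055, -0.05 , -0.045, -0.04 , -0.035,
       -0.03 , -0.025, -0.02 , -0.015, -0.01 , -0.005]))
1182 cup centre [-0.0561 -0.0008]
1325 cup centre [-0.056  -0.0007]
front bar 476 [-0.1009 -0.0912]
```

```bash
python3 -c "
from workcell import r
print(r.finish_job())"
```

```text
the job is handed in; nothing more can be done
None
```

I handed the job in at about 29 s of the 64 s allowed. By my measurements the cup stands mouth-down in the fork, about 4 mm off centre (7 mm allowed), and the gripper holds the carriage about 10 N against the spring with the pointer within about 1 mm of the line. The hand-in returned no verdict.

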